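# Tip the vial mixing cradle, bring it level and hold its locking pin through both eyes

### The arm

A 6-joint arm with a two-finger parallel gripper is mounted at the origin on the work surface. World frame = base frame: x ahead of the robot, y to its left, z up, the work surface at z = 0. Lengths are in mm, angles in rad, forces in N, time in s.
With the tool pointing down it reaches from about 300 to 750 mm from the base axis. Payload 8.5 kg.
Tool frame: the origin (TCP) lies midway between the tips of the shut fingers; the grasp point (between the pads) lies 19 mm behind it; x points along the fingers, y is the direction in which the jaws open and shut, and the axes are right-handed (so a half turn about x gives the same grasp; the last joint's range is limited). The gripper opens to 88 mm and grips with 3 to 60 N. Pads are 18 mm wide; open, the fingers measure 123 mm over their backs; the gripper's body (75 mm by 187 mm) begins 45 mm behind the grasp point.
Start: joints at [0.991, 0.381, 1.297, -0, 1.464, -0.215], TCP at [196.21, 513.792, 238.748] pointing down, gripper open.
Joint ranges: [-3.11, 3.11], [-0.89, 2.33], [0.22, 2.48], [-1.42, 4.56], [0.17, 2.85], [-2.88, 2.88]. Speed limits (rad/s): [2.39, 2.39, 3.14, 3.14, 3.14, 3.14].

### API

Orientations are given as [roll, pitch, yaw] about the fixed x, y, z axes, in that order (R = Rz(yaw) Ry(pitch) Rx(roll)).
In Python, from workcell import robot gives the robot as it stands.
- The arm moves only by the tool arm_command, never from a script. Its argument "steps" is a list of rows, each an object of numbers: "dx", "dy", "dz": the shift along the tool's x, y, z in cm; "ax", "ay", "az": the turn, a rotation vector about the tool's x, y, z in rad; "hand": the gripper's target within -1 to 1 (shut at 1, half-way at 0, fully open at -1). In form: [{"dx": .., "dy": .., "dz": .., "ax": .., "ay": .., "az": .., "hand": ..}, ...]. A call has 1 to 20 rows; each row shifts and turns the commanded pose from where the row before left it, along the tool's axes as they then stand; what a row does not reach is not made up. A row lasts 1/8 s, in which the tool goes at most 62.5 mm and 10.7 degrees, less where a joint would pass 70% of its speed; a pose out of reach is approached as far as the arm can. A call is refused whole if a number of a shift passes 6.25 or a number of a turn 0.188, either way. A call with a gripper value outside its range is refused whole. The fingers move at their own pace and stop on an object; "grip_force" is the grip in N (left out, the last holds). Time passes only in rows, so rows that do not move let the fingers close. It gives the time, the measured TCP pose, the force and the opening at its end, in the units of the state.
- robot.observe(): the state, without advancing time (a new reading comes with each control period).
- robot.grab_frame(name): name is "side" or "top" or "wrist"; returns a dict with "pixels" (480x640x3 uint8, blue, green, red), "fx", "fy", "cx", "cy" (pixels), "world_from_camera" (4x4, takes a point from camera to world coordinates); the wrist camera has in their place "tool_from_camera" (4x4, takes a point from camera to tool coordinates, whose origin is the TCP and whose axes are the tool frame's). Camera axes: x right, y down, z forward; pixel columns grow to the right and rows downward; lengths in mm; the calibration is good to about 2 mm. A picture is of the moment at which its call begins: read the wrist's pose just before it. There is no depth.
- robot.hand_in(): hands the job in, once; it reports no verdict.
The state is a dict: "time": time; "q": joint angles; "qd": joint speeds; "joint_efforts": joint torques, N m; "tool_pos": TCP position; "tcp_rot": TCP orientation; "contact_force": force on the tool from outside, world axes, zero at the start; "ft_torque": the same for the moment, N m; "opening": finger opening in mm.
Only numpy, scipy, OpenCV 4.12 (cv2) and the standard library are available. Lean on these libraries where they do the work, as an engineer would, in place of code of your own. Each camera call takes 0.05 s, during which the arm holds its last target.

### The job

Mix the clamped vials by lifting the cradle's handle bar until the cradle is tipped to about 45 degrees (never past 60), keep it there for about a second, then lower it fully back to level. Then take the long steel pin out of its block and thread it upright from above through the cradle's eye and on through the stand's eye below it, until its foot sticks out under the lower eye without touching the counter. Finish while still holding the pin there in the gripper for a colleague to clip it, with the cradle level; leave the other things on the counter where they are.

Things in the scene. Friction and masses are not known exactly. Their poses are not given: they have to be found in the camera images.
- stand: Fixed aluminium mixing stand; place and yaw vary. Origin: centre of the underside of its 200 (x) x 190 (y) x 12 mm base plate, on the counter; z up; -x is its front (handle side), turned roughly to the robot. The cradle's hinge axis runs along the stand's y at x = +75 mm, z = 105 mm, between two 125 mm high posts at y = +/-100 mm.
- cradle (a joint): Tilt of the hinged vial cradle in rad: 0 is level, on its stop; it grows as the front (handle) rises; upper stop 1.4; 45 degrees is 0.785. It starts slightly raised (0.04 to 0.2). Cradle 0.45 kg, stiff hinge (about 0.7 N m of friction): it stays at whatever angle it is left; lifting the handle takes about 6 N, and it must be pushed or led back down.
- handle_mid (a point): Middle of the cradle's steel handle bar: 12 mm thick, 120 mm long, parallel to the hinge, on two arms 60 mm either side. Level: stand x = -110 mm, y = 0, 117 mm above the counter, 60 mm in front of the deck. It moves on a circle about the hinge axis: 185 mm in front of it and 12 mm above it in the cradle's frame. The round bar can turn between the fingers. Site axes tilt with the cradle.
- deck_mid (a point): Centre of the top of the cradle's grey deck, 125 (x) x 160 (y) x 25 mm. Level: deck top 115 mm above the counter, front edge at stand x = -50 mm. Six small glass vials are fixed in it, their tops 133 mm above the counter when level.
- upper_eye (a point): Centre of the top mouth of the cradle's eye: a 16 mm through hole in a 44 x 44 x 14 mm plate on the cradle's left (+y) side, brass rim around it. When level: stand x = -20, y = +115 mm, mouth 112 mm and underside 98 mm above the counter, hole vertical, straight above the lower eye. Its axes tilt with the cradle.
- lower_eye (a point): Centre of the top mouth of the stand's fixed eye: the same plate with a vertical 16 mm through hole, mouth 56 mm and underside 42 mm above the counter, free counter below.
- pin: The long locking pin: loose plain steel rod, 12 mm thick, 190 mm long, 0.165 kg (varies by 20 %). Origin: centre of its foot (lower end); z along the rod to its top. The foot tapers over the last 9 mm to 7 mm across. It starts upright in either hole of the holder, its foot 10 mm above the counter and its top 200 mm above it.
- holder: Fixed grey plastic block 50 (x) x 110 (y) x 60 (z) mm with two 13.5 mm holes, 50 mm deep, at y = +/-30 mm; origin: centre of its underside. It stands to the left or the right of the stand.
- short_pin: A shorter pin of the same thickness, 100 mm long, in the holder's other hole; not needed. Origin: centre of its foot.
- tub: Loose white tub of wipes, 76 mm across, 110 mm high, on the side of the stand opposite the holder; origin: centre of its underside. To be left alone.
- vial_a: Loose glass vial, 22 mm across, 42 mm high; origin: centre of its underside. To be left alone.
- vial_b: Another such vial. To be left alone.
- syringe: Capped syringe lying on the counter, about 130 mm long, 11 mm high; origin: under its barrel. To be left alone.
- sanitizer: Loose clear bottle, 68 mm across, 160 mm high, behind the stand; origin: centre of its underside. To be left alone.
- cup: Loose white cup, 60 mm across, 70 mm high, behind the stand on the right; origin: centre of its underside. To be left alone.

How it is judged (in metres and radians):
On the way, in this order (a step that is already met when the one before it is completed fails the run):
1. the cradle is kept tipped at 45 degrees, give or take 8, for half a second (value of joint cradle between 0.645 and 0.925 rad), for 0.5 s.
2. the cradle is back level within 2 degrees (value of joint cradle below 0.035 rad), for 0.2 s.
3. the long pin's foot has come through the cradle's eye, between the two eyes or lower (horizontal distance between pin and upper_eye below 0.008 m and height (world z) of pin below 0.096 m and angle between pin's own z axis and vertical below 0.15 rad and value of joint cradle below 0.035 rad), for 0.05 s.
At the end, for the whole second after the job is handed in: The long pin is held still by the fingers (over 2 N), upright within 6 degrees, passing through both eyes, its foot at least 3 mm below the underside of the lower eye and at least 6 mm above the counter; the cradle is level within 2 degrees (horizontal distance between pin and lower_eye below 0.006 m and horizontal distance between pin and upper_eye below 0.01 m and height (world z) of pin between 0.006 and 0.039 m and angle between pin's own z axis and vertical below 0.1 rad and value of joint cradle below 0.035 rad and contact force between the fingers and pin above 2 N and linear speed of pin below 0.02 m/s); the arm keeps its last pose, push and grip.
It fails at once if the cradle is tipped past 60 degrees (value of joint cradle above 1.06 rad).
It fails at once if another thing on the counter is moved by more than 30 mm (distance of any of short_pin, tub, vial_a, vial_b, syringe, sanitizer, cup from where it was at the start of the episode above 0.03 m).
It also fails if it takes over 69 s, if anything falls off the work surface, if the arm or the gripper's body presses on something with over 40 N, if the wrist force passes 120 N, or if a joint passes its speed limit or range.

## Working session

There is one attempt and no reset: what is moved stays moved. The work goes in short steps, Python scripts to look and compute and a tool call to move; the robot and the scene stay as the last step left them, time stands still between calls to the robot, and variables do not carry over. Pictures are saved under pics/ and viewed, and the job is handed in when it is done.

Besides the shell and the picture viewer there is one more tool, called after "Call:" by a JSON object that holds its "name" and its "arguments". arm_command: Moves the arm, as the interface text tells. Its arguments: {"type":"object","properties":{"steps":{"type":"array","items":{"type":"object","properties":{"dx":{"type":"number"},"dy":{"type":"number"},"dz":{"type":"number"},"ax":{"type":"number"},"ay":{"type":"number"},"az":{"type":"number"},"hand":{"type":"number"}}}},"grip_force":{"type":"number"}},"required":["steps"]}

```bash
ls; mkdir -p pics; python3 - <<'E'
from workcell import robot
import cv2,numpy as np,pickle
print(robot.observe())
d={}
for n in ["side","top","wrist"]:
    f=robot.grab_frame(n); d[n]=f; cv2.imwrite(f"pics/{n}0.png",f["pixels"])
    print(n,f["fx"],f["fy"],f["cx"],f["cy"]); print(np.round(f.get("world_from_camera",f.get("tool_from_camera")),4).tolist())
pickle.dump(d,open("f0.pkl","wb"))
E
```

```text
pics
{'time': 0.0, 'q': array([ 9.90680297e-01,  3.81210722e-01,  1.29822496e+00, -1.47379038e-05,
        1.46361373e+00, -2.15324269e-01]), 'qd': array([-0.0005564 , -0.00049035,  0.0012321 , -0.00106554, -0.00037609,
       -0.00028235]), 'joint_efforts': array([ 5.11896360e-04, -4.37933171e+01, -2.24555343e+01,  7.13623362e-02,
        3.52226780e-02, -1.19110882e-04]), 'tool_pos': array([196.08076681, 513.56928588, 238.14194143]), 'tcp_rot': array([-1.77606369,  1.56933949, -2.14085386]), 'contact_force': array([ 0.48448319, -0.25040957, -0.03699014]), 'ft_torque': array([ 0.04056816, -0.00711926, -0.03621304]), 'opening': 88.08706956549696}
side 465.9017914438128 465.9017914438128 319.58791966803733 237.04980735688744
[[-0.9935, -0.0786, 0.0824, 462.6547], [-0.1136, 0.6411, -0.759, 600.2467], [0.0069, -0.7634, -0.6459, 618.5835], [0.0, 0.0, 0.0, 1.0]]
top 455.43930677950283 455.43930677950283 318.0795431408203 236.72651133185306
[[-0.0575, -0.9762, 0.2089, 334.7524], [-0.9983, 0.0559, -0.0138, 18.7947], [0.0018, -0.2094, -0.9778, 1101.445], [0.0, 0.0, 0.0, 1.0]]
wrist 412.90195021491206 412.90195021491206 319.4300036939957 243.74524955013214
[[0.0011, -0.2963, 0.9551, -146.6415], [1.0, 0.0008, -0.0009, 0.519], [-0.0005, 0.9551, 0.2963, -75.8677], [0.0, 0.0, 0.0, 1.0]]
```

View pics/top0.png

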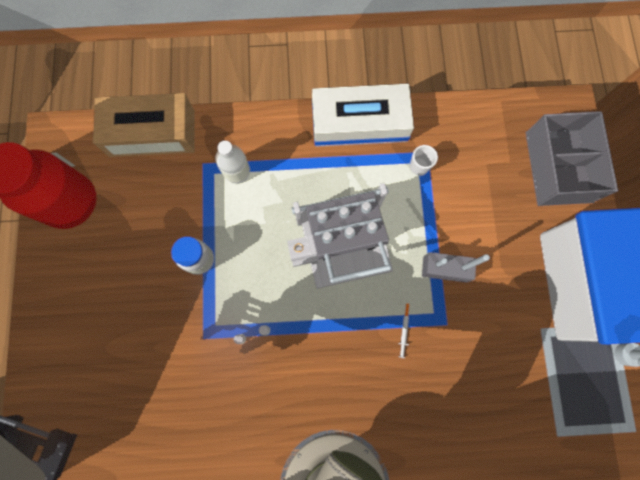

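View pics/side0.png

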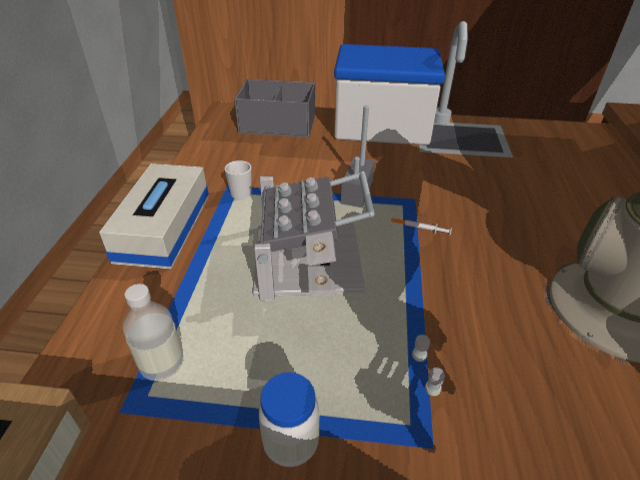

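View pics/wrist0.png

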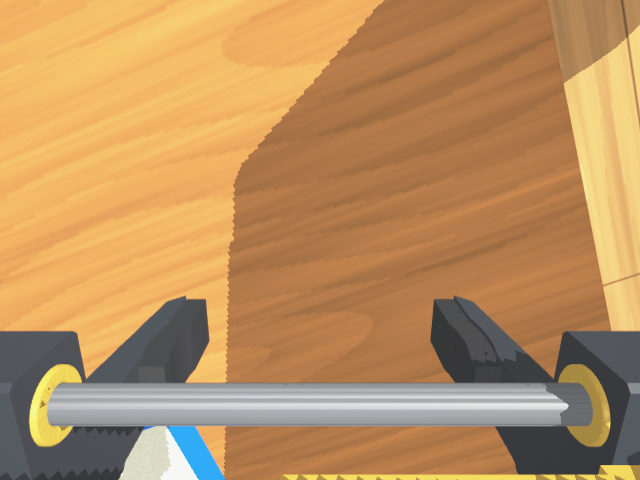

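```bash
python3 - <<'E'
import cv2,pickle
d=pickle.load(open("f0.pkl","rb"))
t=d["top"]["pixels"][170:300,270:500]; cv2.imwrite("pics/tz.png",cv2.resize(t,None,fx=3.45,fy=3.45,interpolation=cv2.INTER_CUBIC))
t=d["side"]["pixels"][95:310,230:400]; cv2.imwrite("pics/sz.png",cv2.resize(t,None,fx=2.75,fy=2.75,interpolation=cv2.INTER_CUBIC))
E
```

```text
(no output)
```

View pics/tz.png

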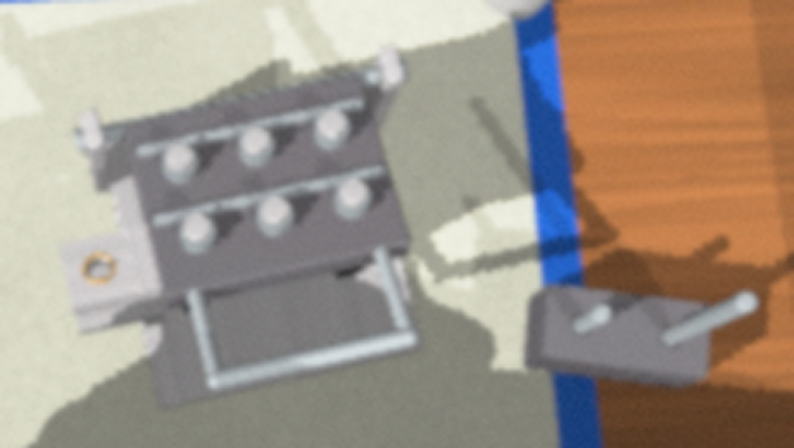

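View pics/sz.png

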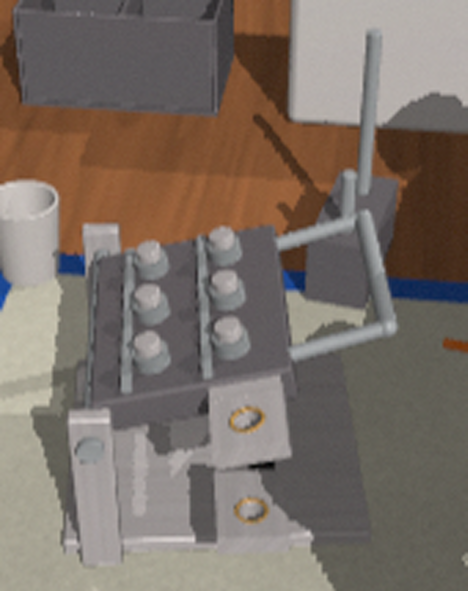

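```bash
cat > h.py <<'E'
import numpy as np,pickle
def ray(f,u,v,T=None):
    T=np.array(f["world_from_camera"]) if T is None else T
    d=T[:3,:3]@np.array([(u-f["cx"])/f["fx"],(v-f["cy"])/f["fy"],1]); return T[:3,3],d
def plane(f,u,v,z,T=None):
    o,d=ray(f,u,v,T); return o+d*(z-o[2])/d[2]
def tri(*rs):
    A=np.zeros((3,3));b=np.zeros(3)
    for o,d in rs:
        d=d/np.linalg.norm(d);P=np.eye(3)-np.outer(d,d);A+=P;b+=P@o
    p=np.linalg.solve(A,b); return p,[np.linalg.norm(np.cross(p-o,d/np.linalg.norm(d))) for o,d in rs]
def proj(f,p,T=None):
    T=np.array(f["world_from_camera"]) if T is None else T
    c=np.linalg.inv(T)@np.append(p,1); return f["cx"]+f["fx"]*c[0]/c[2],f["cy"]+f["fy"]*c[1]/c[2]
E
python3 - <<'E'
from h import *
np.set_printoptions(precision=1,suppress=True)
d=pickle.load(open("f0.pkl","rb"))
t=lambda x,y:(270+x/3.45,170+y/3.45); s=lambda x,y:(230+x/2.75,95+y/2.75)
T,S=d["top"],d["side"]
le=plane(S,*s(251,510),56);print("lower eye",le)
ue=tri(ray(T,*t(99,267)),ray(S,*s(246,419)));print("upper",ue)
pl=plane(T,*t(91,127),125);pr=plane(T,*t(391,66),125);print("posts",pl,pr,np.linalg.norm(pl-pr))
for a,b in [((213,381),(390,327)),((412,340),(363,215))]: print("handle",tri(ray(T,*t(*a)),ray(S,*s(*b))))
print("pin top",plane(T,*t(746,301),200),"ent",plane(T,*t(668,341),60),tri(ray(T,*t(746,301)),ray(S,*s(374,35))),"short",plane(T,*t(602,314),110))
print("holder corners",[plane(T,*t(*p),60) for p in [(545,288),(713,302),(528,350)]])
e=pl-pr;yaw=np.arctan2(-e[0],e[1]);print("yaw",yaw)
c=(pl+pr)/2; R=np.array([[np.cos(yaw),-np.sin(yaw)],[np.sin(yaw),np.cos(yaw)]])
O=c[:2]-R@[75,0];print("O",O,"handle level",O+R@[-110,0],"eye",O+R@[-20,115])
print("O from le",le[:2]-R@[-20,115])
E
```

```text
lower eye [518.7  51.2  56. ]
upper (array([522.1,  48.5, 127.5]), [np.float64(0.5088660152768094), np.float64(0.5088660152768754)])
posts [614.1  49.3 125. ] [ 644.  -147.4  125. ] 198.9674546034908
handle (array([443.1, -17.8, 151.6]), [np.float64(0.2658635110398578), np.float64(0.26586351103985806)])
handle (array([ 463. , -140.7,  150.9]), [np.float64(2.0338225422942706), np.float64(2.033822542294226)])
pin top [ 466.1 -328.3  200. ] ent [ 462.5 -326.5   60. ] (array([ 467.4, -331. ,  193. ]), [np.float64(0.3422488275426981), np.float64(0.3422488275427401)]) short [ 476.1 -270.   110. ]
holder corners [array([ 503. , -248.3,   60. ]), array([ 487. , -359.9,   60. ]), array([ 461.9, -232.4,   60. ])]
yaw 0.15125304883984236
O [554.9 -60.3] handle level [446.2 -76.9] eye [517.8  50.3]
O from le [555.8 -59.4]
```

```bash
cat >> h.py <<'E'
from scipy.spatial.transform import Rotation as Ro
def pose(o): return np.array(o["tool_pos"]),Ro.from_euler("xyz",o["tcp_rot"]).as_matrix()
def need(o,p,xdir,ydir):
    """rotvec in tool frame to target axes, and shift (cm) expressed in current and target tool frame"""
    P,R=pose(o); x=np.array(xdir,float);x/=np.linalg.norm(x); y=np.array(ydir,float);y-=x*(x@y);y/=np.linalg.norm(y)
    G=np.c_[x,y,np.cross(x,y)]; D=np.array(p)-P
    print("P",P.round(1),"R",R.round(3).tolist()); 
    print("rotvec(tool)",Ro.from_matrix(R.T@G).as_rotvec().round(4),"shift cur",(R.T@D/10).round(2),"shift tgt",(G.T@D/10).round(2))
E
python3 - <<'E'
from h import *
from workcell import robot
o=robot.observe(); print(o["q"].round(3))
c,s=np.cos(.151),np.sin(.151)
for sg in (1,-1): need(o,[453,-79,215],[0,0,-1],[sg*c,sg*s,0])
E
```

```text
[ 0.991  0.381  1.298 -0.     1.464 -0.215]
P [196.1 513.6 238.3] R [[-0.001, 0.357, 0.934], [-0.001, 0.934, -0.357], [-1.0, -0.001, -0.0]]
rotvec(tool) [1.055e+00 4.000e-04 1.000e-03] shift cur [  2.37 -46.2   45.14] shift tgt [ 2.33 16.48 62.45]
P [196.1 513.6 238.3] R [[-0.001, 0.357, 0.934], [-0.001, 0.934, -0.357], [-1.0, -0.001, -0.0]]
rotvec(tool) [-2.0866e+00 -1.2000e-03  4.0000e-04] shift cur [  2.37 -46.2   45.14] shift tgt [  2.33 -16.48 -62.45]
```

Call:
{"name": "arm_command", "arguments": {"steps": [{"ax": 0.176, "hand": 0}, {"ax": 0.176, "hand": 0}, {"ax": 0.176, "hand": 0}, {"ax": 0.176, "hand": 0}, {"ax": 0.176, "hand": 0}, {"ax": 0.175, "hand": 0}, {"dx": 0.17, "dy": 1.18, "dz": 4.46, "hand": 0}, {"dx": 0.17, "dy": 1.18, "dz": 4.46, "hand": 0}, {"dx": 0.17, "dy": 1.18, "dz": 4.46, "hand": 0}, {"dx": 0.17, "dy": 1.18, "dz": 4.46, "hand": 0}, {"dx": 0.17, "dy": 1.18, "dz": 4.46, "hand": 0}, {"dx": 0.17, "dy": 1.18, "dz": 4.46, "hand": 0}, {"dx": 0.17, "dy": 1.18, "dz": 4.46, "hand": 0}, {"dx": 0.17, "dy": 1.18, "dz": 4.46, "hand": 0}, {"dx": 0.17, "dy": 1.18, "dz": 4.46, "hand": 0}, {"dx": 0.17, "dy": 1.18, "dz": 4.46, "hand": 0}, {"dx": 0.17, "dy": 1.18, "dz": 4.46, "hand": 0}, {"dx": 0.17, "dy": 1.18, "dz": 4.46, "hand": 0}, {"dx": 0.17, "dy": 1.18, "dz": 4.46, "hand": 0}, {"dx": 0.17, "dy": 1.18, "dz": 4.46, "hand": 0}], "grip_force": 30}}

```text
invalid input
```

```bash
python3 - <<'E'
from h import *
from workcell import robot
import cv2
o=robot.observe(); print(o["q"].round(3),o["time"],o["opening"])
f=robot.grab_frame("wrist"); cv2.imwrite("pics/w1.png",f["pixels"])
need(o,[453,-79,215],[0,0,-1],[np.cos(.151),np.sin(.151),0])
pickle.dump((o,f),open("w1.pkl","wb"))
# predicted bar pixels
P,R=pose(o);T=np.eye(4);T[:3,:3]=R;T[:3,3]=P;T=T@np.array(f["tool_from_camera"])
for p in ([443.1,-17.8,151.6],[463,-140.7,151],[453,-79,151]): print(proj(f,p,T))
E
```

```text
[ 0.991  0.381  1.298 -0.     1.464 -0.215] 0.15 88.08390307930532
P [196.1 513.6 238.3] R [[-0.001, 0.357, 0.934], [-0.001, 0.934, -0.357], [-1.0, -0.001, -0.0]]
rotvec(tool) [1.055e+00 4.000e-04 1.000e-03] shift cur [  2.37 -46.2   45.14] shift tgt [ 2.33 16.48 62.45]
(np.float64(-136.026505975789), np.float64(694.2626474515735))
(np.float64(-227.63808583295634), np.float64(734.8497701584715))
(np.float64(-182.4329374514706), np.float64(714.5285839048825))
```

View pics/w1.png

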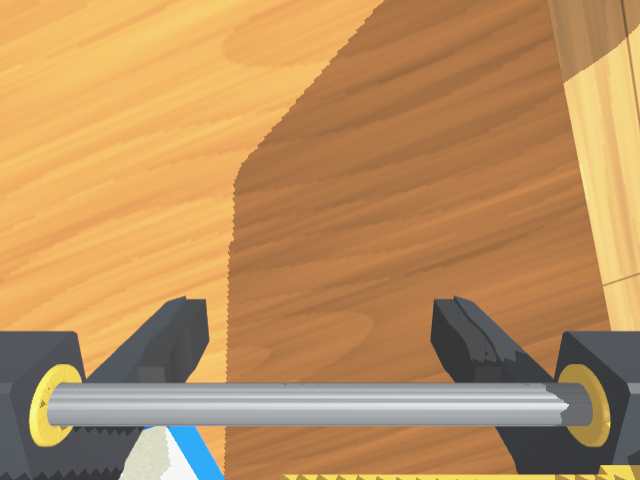

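The picture is unchanged because the call was refused. I'll try full rows.

Call:
{"name": "arm_command", "arguments": {"steps": [{"dx": 0, "dy": 0, "dz": 0, "ax": 0.176, "ay": 0, "az": 0, "hand": 0}, {"dx": 0, "dy": 0, "dz": 0, "ax": 0.176, "ay": 0, "az": 0, "hand": 0}, {"dx": 0, "dy": 0, "dz": 0, "ax": 0.176, "ay": 0, "az": 0, "hand": 0}, {"dx": 0, "dy": 0, "dz": 0, "ax": 0.176, "ay": 0, "az": 0, "hand": 0}, {"dx": 0, "dy": 0, "dz": 0, "ax": 0.176, "ay": 0, "az": 0, "hand": 0}, {"dx": 0, "dy": 0, "dz": 0, "ax": 0.175, "ay": 0, "az": 0, "hand": 0}], "grip_force": 30}}

```text
time: 0.95
tool_pos: [196.2, 513.7, 238.6]
tcp_rot: [-0.714, 1.57, -2.14]
contact_force: [-0.2, -0.1, -0.6]
opening: 44.2
```

Call:
{"name": "arm_command", "arguments": {"steps": [{"dx": 0.17, "dy": 1.18, "dz": 4.46, "ax": 0, "ay": 0, "az": 0, "hand": 0}, {"dx": 0.17, "dy": 1.18, "dz": 4.46, "ax": 0, "ay": 0, "az": 0, "hand": 0}, {"dx": 0.17, "dy": 1.18, "dz": 4.46, "ax": 0, "ay": 0, "az": 0, "hand": 0}, {"dx": 0.17, "dy": 1.18, "dz": 4.46, "ax": 0, "ay": 0, "az": 0, "hand": 0}, {"dx": 0.17, "dy": 1.18, "dz": 4.46, "ax": 0, "ay": 0, "az": 0, "hand": 0}, {"dx": 0.17, "dy": 1.18, "dz": 4.46, "ax": 0, "ay": 0, "az": 0, "hand": 0}, {"dx": 0.17, "dy": 1.18, "dz": 4.46, "ax": 0, "ay": 0, "az": 0, "hand": 0}, {"dx": 0.17, "dy": 1.18, "dz": 4.46, "ax": 0, "ay": 0, "az": 0, "hand": 0}, {"dx": 0.17, "dy": 1.18, "dz": 4.46, "ax": 0, "ay": 0, "az": 0, "hand": 0}, {"dx": 0.17, "dy": 1.18, "dz": 4.46, "ax": 0, "ay": 0, "az": 0, "hand": 0}, {"dx": 0.17, "dy": 1.18, "dz": 4.46, "ax": 0, "ay": 0, "az": 0, "hand": 0}, {"dx": 0.17, "dy": 1.18, "dz": 4.46, "ax": 0, "ay": 0, "az": 0, "hand": 0}, {"dx": 0.17, "dy": 1.18, "dz": 4.46, "ax": 0, "ay": 0, "az": 0, "hand": 0}, {"dx": 0.17, "dy": 1.18, "dz": 4.46, "ax": 0, "ay": 0, "az": 0, "hand": 0}, {"dx": 0, "dy": 0, "dz": 0, "ax": 0, "ay": 0, "az": 0, "hand": 0}], "grip_force": 30}}

```text
time: 2.82
tool_pos: [454.1, -80.8, 214.4]
tcp_rot: [-1.779, 1.57, 3.081]
contact_force: [-1.0, -0.1, 0.2]
opening: 44.1
```

```bash
python3 - <<'E'
from h import *
from workcell import robot
import cv2
o=robot.observe(); print(o["q"].round(3),o["time"],o["opening"])
f=robot.grab_frame("wrist"); cv2.imwrite("pics/w2.png",f["pixels"])
need(o,[453,-79,215],[0,0,-1],[np.cos(.151),np.sin(.151),0])
pickle.dump((o,f),open("w2.pkl","wb"))
P,R=pose(o);T=np.eye(4);T[:3,:3]=R;T[:3,3]=P;T=T@np.array(f["tool_from_camera"])
for p in ([443.1,-17.8,151.6],[463,-140.7,151],[453,-79,151]): print(proj(f,p,T))
E
```

```text
[-0.434  0.248  1.572 -0.     1.322 -0.581] 2.825 44.10262953689371
P [454.1 -80.8 214.4] R [[-0.001, 0.989, 0.147], [0.0, 0.147, -0.989], [-1.0, -0.0, -0.0]]
rotvec(tool) [-0.0033 -0.0001  0.0005] shift cur [-0.06 -0.09 -0.2 ] shift tgt [-0.06 -0.08 -0.2 ]
(np.float64(314.4094628346226), np.float64(142.31273454101387))
(np.float64(317.8061543448466), np.float64(361.19824837379656))
(np.float64(316.231155724271), np.float64(260.35231015534805))
```

View pics/w2.png

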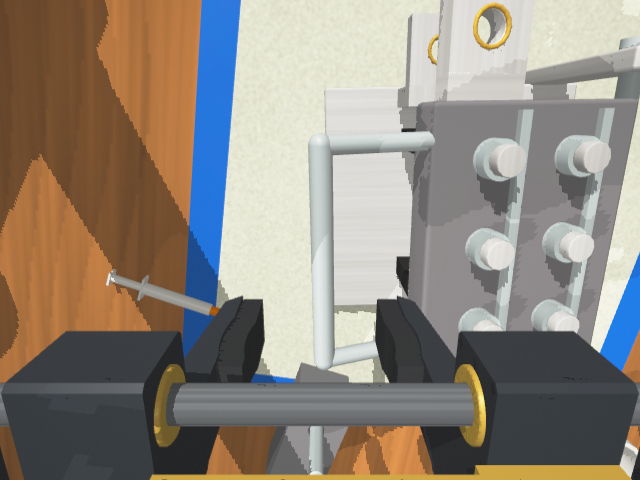

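The bar shows at u≈320 (y≈140–360), midway between the fingertips, so I'll descend and grip.

Call:
{"name": "arm_command", "arguments": {"steps": [{"dx": 2.0, "dy": 0, "dz": -0.05, "ax": 0, "ay": 0, "az": 0, "hand": 0}, {"dx": 2.0, "dy": 0, "dz": -0.05, "ax": 0, "ay": 0, "az": 0, "hand": 0}, {"dx": 2.0, "dy": 0, "dz": -0.05, "ax": 0, "ay": 0, "az": 0, "hand": 0}, {"dx": 1.2, "dy": 0, "dz": -0.05, "ax": 0, "ay": 0, "az": 0, "hand": 0}, {"dx": 1.0, "dy": 0, "dz": 0, "ax": 0, "ay": 0, "az": 0, "hand": 0}, {"dx": 0, "dy": 0, "dz": 0, "ax": 0, "ay": 0, "az": 0, "hand": 0}, {"dx": 0, "dy": 0, "dz": 0, "ax": 0, "ay": 0, "az": 0, "hand": 1}, {"dx": 0, "dy": 0, "dz": 0, "ax": 0, "ay": 0, "az": 0, "hand": 1}, {"dx": 0, "dy": 0, "dz": 0, "ax": 0, "ay": 0, "az": 0, "hand": 1}, {"dx": 0, "dy": 0, "dz": 0, "ax": 0, "ay": 0, "az": 0, "hand": 1}, {"dx": 0, "dy": 0, "dz": 0, "ax": 0, "ay": 0, "az": 0, "hand": 1}, {"dx": 0, "dy": 0, "dz": 0, "ax": 0, "ay": 0, "az": 0, "hand": 1}], "grip_force": 40}}

```text
time: 4.38
tool_pos: [454.9, -76.6, 133.4]
tcp_rot: [1.429, 1.566, 0.009]
contact_force: [9.2, 3.1, -2.7]
opening: 10.4
```

```bash
python3 - <<'E'
from h import *
from workcell import robot
import cv2
o=robot.observe(); print(o["q"].round(3),o["time"],o["opening"],o["contact_force"])
f=robot.grab_frame("side"); cv2.imwrite("pics/s3.png",cv2.resize(f["pixels"][80:310,200:440],None,fx=2.5,fy=2.5,interpolation=cv2.INTER_CUBIC))
E
```

```text
[-0.425  0.343  1.705  0.002  1.09  -0.577] 4.375 10.370127763054557 [ 9.22832802  3.14897093 -2.69449081]
```

View pics/s3.png

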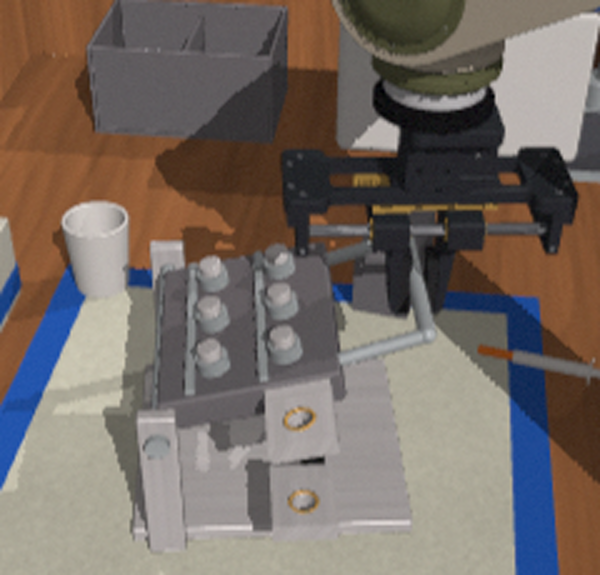

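Call:
{"name": "arm_command", "arguments": {"steps": [{"dx": -0.648, "dy": 0.2, "dz": 0, "ax": 0, "ay": 0, "az": 0, "hand": 1}, {"dx": -0.648, "dy": 0.22, "dz": 0, "ax": 0, "ay": 0, "az": 0, "hand": 1}, {"dx": -0.648, "dy": 0.23, "dz": 0, "ax": 0, "ay": 0, "az": 0, "hand": 1}, {"dx": -0.648, "dy": 0.24, "dz": 0, "ax": 0, "ay": 0, "az": 0, "hand": 1}, {"dx": -0.608, "dy": 0.29, "dz": 0, "ax": 0, "ay": 0, "az": 0, "hand": 1}, {"dx": -0.608, "dy": 0.31, "dz": 0, "ax": 0, "ay": 0, "az": 0, "hand": 1}, {"dx": -0.608, "dy": 0.32, "dz": 0, "ax": 0, "ay": 0, "az": 0, "hand": 1}, {"dx": -0.608, "dy": 0.34, "dz": 0, "ax": 0, "ay": 0, "az": 0, "hand": 1}, {"dx": -0.553, "dy": 0.38, "dz": 0, "ax": 0, "ay": 0, "az": 0, "hand": 1}, {"dx": -0.553, "dy": 0.4, "dz": 0, "ax": 0, "ay": 0, "az": 0, "hand": 1}, {"dx": -0.553, "dy": 0.41, "dz": 0, "ax": 0, "ay": 0, "az": 0, "hand": 1}, {"dx": -0.553, "dy": 0.42, "dz": 0, "ax": 0, "ay": 0, "az": 0, "hand": 1}, {"dx": -0.49, "dy": 0.46, "dz": 0, "ax": 0, "ay": 0, "az": 0, "hand": 1}, {"dx": -0.49, "dy": 0.47, "dz": 0, "ax": 0, "ay": 0, "az": 0, "hand": 1}, {"dx": -0.49, "dy": 0.49, "dz": 0, "ax": 0, "ay": 0, "az": 0, "hand": 1}, {"dx": -0.49, "dy": 0.5, "dz": 0, "ax": 0, "ay": 0, "az": 0, "hand": 1}, {"dx": 0, "dy": 0, "dz": 0, "ax": 0, "ay": 0, "az": 0, "hand": 1}, {"dx": 0, "dy": 0, "dz": 0, "ax": 0, "ay": 0, "az": 0, "hand": 1}], "grip_force": 40}}

```text
time: 6.68
tool_pos: [510.7, -67.1, 222.0]
tcp_rot: [2.936, 1.567, 1.517]
contact_force: [18.1, 4.1, -25.2]
opening: 9.2
```

```bash
python3 - <<'E'
from h import *
from workcell import robot
import cv2
o=robot.observe(); print(o["q"].round(3),o["time"],o["opening"],o["contact_force"],o["tool_pos"])
f=robot.grab_frame("side"); cv2.imwrite("pics/s4.png",cv2.resize(f["pixels"][80:310,200:440],None,fx=2.5,fy=2.5,interpolation=cv2.INTER_CUBIC))
pickle.dump(f,open("s4.pkl","wb"))
E
```

```text
[-0.363  0.333  1.422  0.004  1.387 -0.515] 6.675 9.231256358184222 [ 18.08475545   4.14857187 -25.16288014] [510.66108557 -67.09038665 221.99940569]
```

View pics/s4.png

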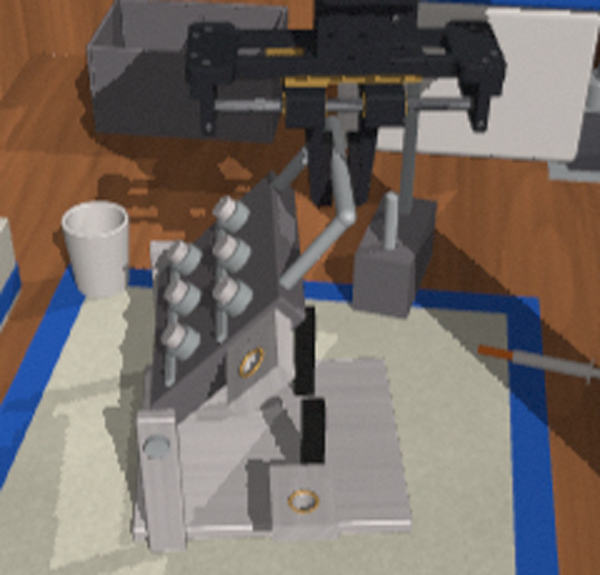

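```bash
cat >> h.py <<'E'
def yplane(f,u,v,y,O=np.array([555,-60.]),yaw=.151):
    o,d=ray(f,u,v); c,s=np.cos(yaw),np.sin(yaw)
    M=np.array([[c,s,0],[-s,c,0],[0,0,1]]); o=M@(o-np.append(O,0)); d=M@d
    return o+d*(y-o[1])/d[1]
E
python3 - <<'E'
from h import *
f=pickle.load(open("s4.pkl","rb")); g=pickle.load(open("f0.pkl","rb"))["side"]
for n,p,y,off in [("handle",(347,215),60,np.arctan2(12,185)),("eye",(251,361),115,np.arctan2(7,95))]:
    q=yplane(f,200+p[0]/2.5,80+p[1]/2.5,y); print(n,q,np.arctan2(q[2]-105,75-q[0])-off)
for n,p,y,off in [("handle0",(390,327),60,np.arctan2(12,185)),("eye0",(246,419),115,np.arctan2(7,95))]:
    q=yplane(g,230+p[0]/2.75,95+p[1]/2.75,y); print(n,q,np.arctan2(q[2]-105,75-q[0])-off)
E
```

```text
handle [-46.18514013  60.         245.17769864] 0.7931639393890211
eye [ 13.59056762 115.         177.29434423] 0.7930783833816297
handle0 [-103.77451751   60.          152.7222298 ] 0.19608427513434257
eye0 [-15.60169255 115.         130.11165782] 0.1968269944539698
```

Tilt measures 0.79 from both the handle end at (347,215) and the eye at (251,361). I'll hold there, then lower.

Call:
{"name": "arm_command", "arguments": {"steps": [{"dx": 0, "dy": 0, "dz": 0, "ax": 0, "ay": 0, "az": 0, "hand": 1}, {"dx": 0, "dy": 0, "dz": 0, "ax": 0, "ay": 0, "az": 0, "hand": 1}, {"dx": 0, "dy": 0, "dz": 0, "ax": 0, "ay": 0, "az": 0, "hand": 1}, {"dx": 0, "dy": 0, "dz": 0, "ax": 0, "ay": 0, "az": 0, "hand": 1}, {"dx": 0, "dy": 0, "dz": 0, "ax": 0, "ay": 0, "az": 0, "hand": 1}, {"dx": 0, "dy": 0, "dz": 0, "ax": 0, "ay": 0, "az": 0, "hand": 1}, {"dx": 0, "dy": 0, "dz": 0, "ax": 0, "ay": 0, "az": 0, "hand": 1}, {"dx": 0, "dy": 0, "dz": 0, "ax": 0, "ay": 0, "az": 0, "hand": 1}, {"dx": 0.49, "dy": -0.5, "dz": 0, "ax": 0, "ay": 0, "az": 0, "hand": 1}, {"dx": 0.49, "dy": -0.49, "dz": 0, "ax": 0, "ay": 0, "az": 0, "hand": 1}, {"dx": 0.49, "dy": -0.47, "dz": 0, "ax": 0, "ay": 0, "az": 0, "hand": 1}, {"dx": 0.49, "dy": -0.46, "dz": 0, "ax": 0, "ay": 0, "az": 0, "hand": 1}, {"dx": 0.553, "dy": -0.42, "dz": 0, "ax": 0, "ay": 0, "az": 0, "hand": 1}, {"dx": 0.553, "dy": -0.41, "dz": 0, "ax": 0, "ay": 0, "az": 0, "hand": 1}, {"dx": 0.553, "dy": -0.4, "dz": 0, "ax": 0, "ay": 0, "az": 0, "hand": 1}, {"dx": 0.553, "dy": -0.38, "dz": 0, "ax": 0, "ay": 0, "az": 0, "hand": 1}, {"dx": 0.608, "dy": -0.34, "dz": 0, "ax": 0, "ay": 0, "az": 0, "hand": 1}, {"dx": 0.608, "dy": -0.32, "dz": 0, "ax": 0, "ay": 0, "az": 0, "hand": 1}, {"dx": 0.608, "dy": -0.31, "dz": 0, "ax": 0, "ay": 0, "az": 0, "hand": 1}, {"dx": 0.608, "dy": -0.29, "dz": 0, "ax": 0, "ay": 0, "az": 0, "hand": 1}], "grip_force": 40}}

```text
time: 9.22
tool_pos: [465.3, -74.9, 159.5]
tcp_rot: [1.508, 1.561, 0.088]
contact_force: [18.8, 7.5, -5.3]
opening: 9.2
```

Call:
{"name": "arm_command", "arguments": {"steps": [{"dx": 0.648, "dy": -0.24, "dz": 0, "ax": 0, "ay": 0, "az": 0, "hand": 1}, {"dx": 0.648, "dy": -0.23, "dz": 0, "ax": 0, "ay": 0, "az": 0, "hand": 1}, {"dx": 0.648, "dy": -0.22, "dz": 0, "ax": 0, "ay": 0, "az": 0, "hand": 1}, {"dx": 0.648, "dy": -0.2, "dz": 0, "ax": 0, "ay": 0, "az": 0, "hand": 1}, {"dx": 0.68, "dy": -0.16, "dz": 0, "ax": 0, "ay": 0, "az": 0, "hand": 1}, {"dx": 0.69, "dy": -0.14, "dz": 0, "ax": 0, "ay": 0, "az": 0, "hand": 1}, {"dx": 0.7, "dy": -0.12, "dz": 0, "ax": 0, "ay": 0, "az": 0, "hand": 1}, {"dx": 0.7, "dy": -0.1, "dz": 0, "ax": 0, "ay": 0, "az": 0, "hand": 1}, {"dx": 0.7, "dy": -0.07, "dz": 0, "ax": 0, "ay": 0, "az": 0, "hand": 1}, {"dx": 0, "dy": 0, "dz": 0, "ax": 0, "ay": 0, "az": 0, "hand": 1}], "grip_force": 40}}

```text
time: 10.48
tool_pos: [449.6, -77.5, 98.6]
tcp_rot: [1.418, 1.565, -0.002]
contact_force: [10.2, 5.1, -5.5]
opening: 8.6
```

```bash
python3 - <<'E'
from h import *
from workcell import robot
import cv2
o=robot.observe(); print(o["q"].round(3),o["time"],o["opening"],o["contact_force"],o["tool_pos"])
f=robot.grab_frame("side"); cv2.imwrite("pics/s5.png",cv2.resize(f["pixels"][80:310,200:440],None,fx=2.5,fy=2.5,interpolation=cv2.INTER_CUBIC))
pickle.dump(f,open("s5.pkl","wb"))
# predicted level eye & handle left in crop
c,s=np.cos(.151),np.sin(.151)
W=lambda x,y,z:np.array([555+c*x-s*y,-60+s*x+c*y,z])
for p in [(-20,115,112),(-110,60,117)]:
    for th in (0,.035): 
        r=np.array([75-p[0],p[2]-105]);a=np.arctan2(r[1],r[0])+th;n=np.hypot(*r)
        u,v=proj(f,W(75-n*np.cos(a),p[1],105+n*np.sin(a)));print(p,th,(u-200)*2.5,(v-80)*2.5)
E
```

```text
[-0.433  0.387  1.765  0.003  0.984 -0.585] 10.475 8.574808083510838 [10.19125857  5.13817252 -5.47534187] [449.60204464 -77.50895683  98.56325794]
(-20, 115, 112) 0 305.2847091621723 439.3789865407495
(-20, 115, 112) 0.035 304.86591886278177 435.5691427257336
(-110, 60, 117) 0 434.50610897256684 376.48503899932166
(-110, 60, 117) 0.035 434.5053834294994 369.10155445076157
```

View pics/s5.png

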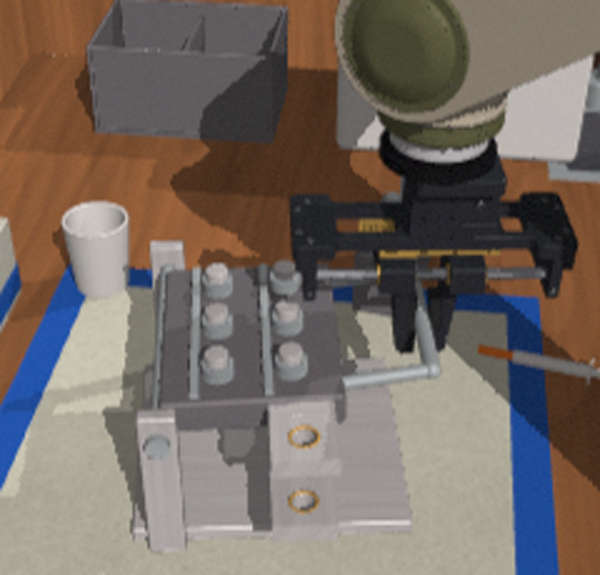

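The eye is at (303,436) and the handle end at (435,372), so about 0.02–0.03 rad remains. I'll push further down onto the stop.

Call:
{"name": "arm_command", "arguments": {"steps": [{"dx": 0.3, "dy": 0, "dz": 0, "ax": 0, "ay": 0, "az": 0, "hand": 1}, {"dx": 0.3, "dy": 0, "dz": 0, "ax": 0, "ay": 0, "az": 0, "hand": 1}, {"dx": 0, "dy": 0, "dz": 0, "ax": 0, "ay": 0, "az": 0, "hand": 1}, {"dx": 0, "dy": 0, "dz": 0, "ax": 0, "ay": 0, "az": 0, "hand": 1}], "grip_force": 40}}

```text
time: 11.02
tool_pos: [449.1, -77.6, 92.8]
tcp_rot: [1.368, 1.566, -0.052]
contact_force: [8.1, 4.1, -2.1]
opening: 8.5
```

```bash
cat > look.py <<'E'
from h import *
from workcell import robot
import cv2,sys
o=robot.observe(); print(o["q"].round(3),o["time"],o["opening"],o["contact_force"].round(1),o["tool_pos"].round(1),o["tcp_rot"].round(3))
cam,name,x0,y0,x1,y1,k=sys.argv[1:8]; x0,y0,x1,y1=map(int,(x0,y0,x1,y1));k=float(k)
f=robot.grab_frame(cam); cv2.imwrite(f"pics/{name}.png",cv2.resize(f["pixels"][y0:y1,x0:x1],None,fx=k,fy=k,interpolation=cv2.INTER_CUBIC))
pickle.dump((o,f),open(f"{name}.pkl","wb"))
E
python3 look.py side s6 240 180 400 300 5
```

```text
[-0.433  0.396  1.773  0.002  0.968 -0.585] 11.025 8.489204380358217 [ 8.1  4.1 -2.1] [449.1 -77.6  92.8] [ 1.368  1.566 -0.052]
```

View pics/s6.png

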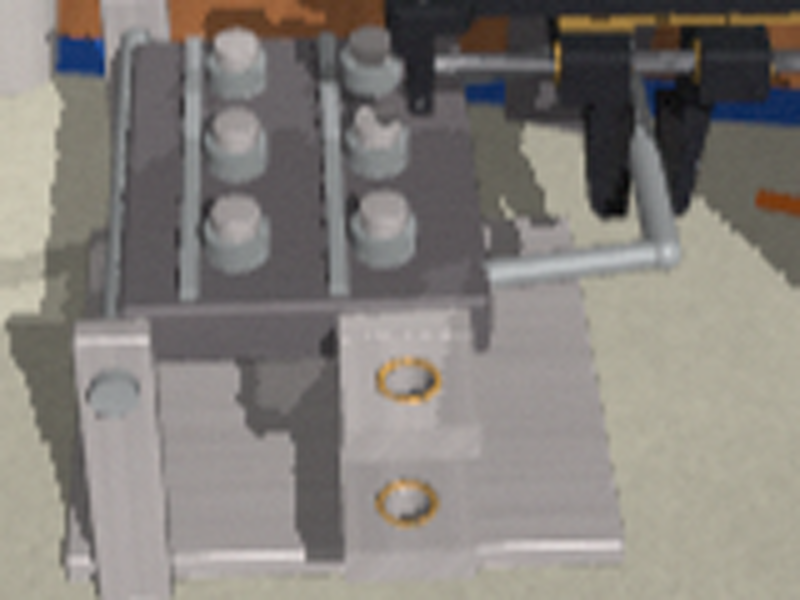

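Call:
{"name": "arm_command", "arguments": {"steps": [{"dx": 0.3, "dy": 0, "dz": 0, "ax": 0, "ay": 0, "az": 0, "hand": 1}, {"dx": 0, "dy": 0, "dz": 0, "ax": 0, "ay": 0, "az": 0, "hand": 1}, {"dx": 0, "dy": 0, "dz": 0, "ax": 0, "ay": 0, "az": 0, "hand": 1}], "grip_force": 40}}

```text
time: 11.45
tool_pos: [449.2, -77.7, 91.7]
tcp_rot: [1.188, 1.565, -0.232]
contact_force: [-0.0, 5.9, 24.1]
opening: 8.7
```

```bash
python3 look.py side s7 240 180 400 300 5
```

```text
[-0.433  0.398  1.775  0.002  0.963 -0.585] 11.45 8.664606521003419 [-0.   5.9 24.1] [449.2 -77.7  91.7] [ 1.188  1.565 -0.232]
```

View pics/s7.png

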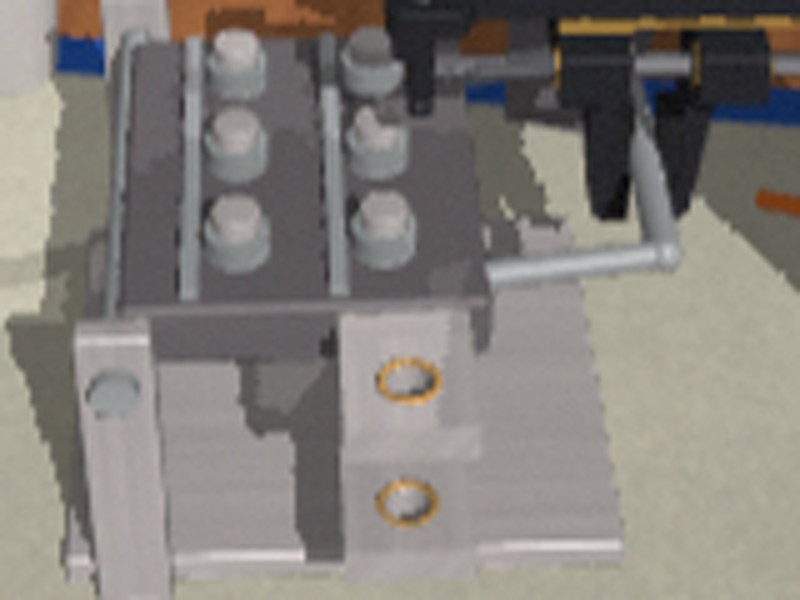

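The eye at (408,380) and the handle are unchanged, and the force jumped to +24 N, so the cradle is on its stop. I'll release and rise.

Call:
{"name": "arm_command", "arguments": {"steps": [{"dx": -0.2, "dy": 0, "dz": 0, "ax": 0, "ay": 0, "az": 0, "hand": 1}, {"dx": 0, "dy": 0, "dz": 0, "ax": 0, "ay": 0, "az": 0, "hand": 0}, {"dx": 0, "dy": 0, "dz": 0, "ax": 0, "ay": 0, "az": 0, "hand": 0}, {"dx": 0, "dy": 0, "dz": 0, "ax": 0, "ay": 0, "az": 0, "hand": 0}, {"dx": -1, "dy": 0, "dz": 0, "ax": 0, "ay": 0, "az": 0, "hand": 0}, {"dx": -3, "dy": 0, "dz": 0, "ax": 0, "ay": 0, "az": 0, "hand": 0}, {"dx": -4, "dy": 0, "dz": 0, "ax": 0, "ay": 0, "az": 0, "hand": 0}, {"dx": -4, "dy": 0, "dz": 0, "ax": 0, "ay": 0, "az": 0, "hand": 0}, {"dx": -2.8, "dy": 0, "dz": 0, "ax": 0, "ay": 0, "az": 0, "hand": 0}, {"dx": 0, "dy": 0, "dz": 0, "ax": 0, "ay": 0, "az": 0, "hand": 0}], "grip_force": 40}}

```text
time: 12.75
tool_pos: [447.8, -77.8, 241.2]
tcp_rot: [0.979, 1.566, -0.441]
contact_force: [1.0, 0.0, -0.1]
opening: 43.9
```

```bash
python3 look.py side s8 240 180 400 300 5; python3 - <<'E'
from h import *
o,f=pickle.load(open("s8.pkl","rb"))
need(o,[466,-328,240],[0,0,-1],[np.cos(.151),np.sin(.151),0])
E
```

```text
[-0.433  0.209  1.542 -0.     1.386 -0.584] 12.75 43.89781624087814 [ 1.   0.  -0.1] [447.8 -77.8 241.2] [ 0.979  1.566 -0.441]
P [447.8 -77.8 241.2] R [[0.004, 0.989, 0.15], [-0.002, 0.15, -0.989], [-1.0, 0.004, 0.002]]
rotvec(tool) [ 0.      0.0025 -0.0037] shift cur [ 0.18 -1.96 25.01] shift tgt [ 0.12 -1.96 25.01]
```

View pics/s8.png

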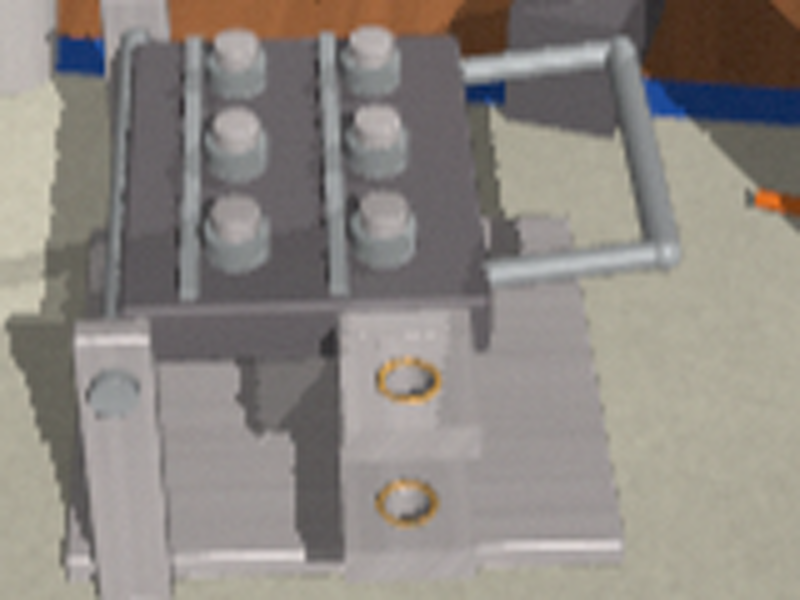

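Call:
{"name": "arm_command", "arguments": {"steps": [{"dx": 0, "dy": -0.28, "dz": 3.2, "ax": 0, "ay": 0, "az": 0, "hand": 0}, {"dx": 0, "dy": -0.28, "dz": 3.2, "ax": 0, "ay": 0, "az": 0, "hand": 0}, {"dx": 0, "dy": -0.28, "dz": 3.2, "ax": 0, "ay": 0.0025, "az": -0.0037, "hand": 0}, {"dx": 0, "dy": -0.28, "dz": 3.2, "ax": 0, "ay": 0, "az": 0, "hand": 0}, {"dx": 0, "dy": -0.28, "dz": 3.2, "ax": 0, "ay": 0, "az": 0, "hand": 0}, {"dx": 0, "dy": -0.28, "dz": 3.0, "ax": 0, "ay": 0, "az": 0, "hand": 0}, {"dx": 0, "dy": -0.28, "dz": 1.0, "ax": 0, "ay": 0, "az": 0, "hand": 0}, {"dx": 0, "dy": 0, "dz": 0, "ax": 0, "ay": 0, "az": 0, "hand": 0}], "grip_force": 40}}

```text
time: 13.8
tool_pos: [457.7, -278.0, 238.2]
tcp_rot: [-2.269, 1.565, 2.594]
contact_force: [-0.5, 0.8, -0.6]
opening: 44.0
```

```bash
python3 look.py wrist w9 0 0 640 480 1.25;python3 look.py top t9 400 220 520 310 6.5
```

```text
[-7.660e-01  3.580e-01  1.334e+00 -1.000e-03  1.455e+00 -9.170e-01] 13.8 43.95836190214301 [-0.5  0.8 -0.6] [ 457.7 -278.   238.2] [-2.269  1.565  2.594]
[-7.660e-01  3.570e-01  1.335e+00 -1.000e-03  1.455e+00 -9.160e-01] 13.85 44.27852257562489 [-0.3  0.4  0.3] [ 457.8 -277.4  238.5] [-2.27   1.565  2.594]
```

View pics/w9.png

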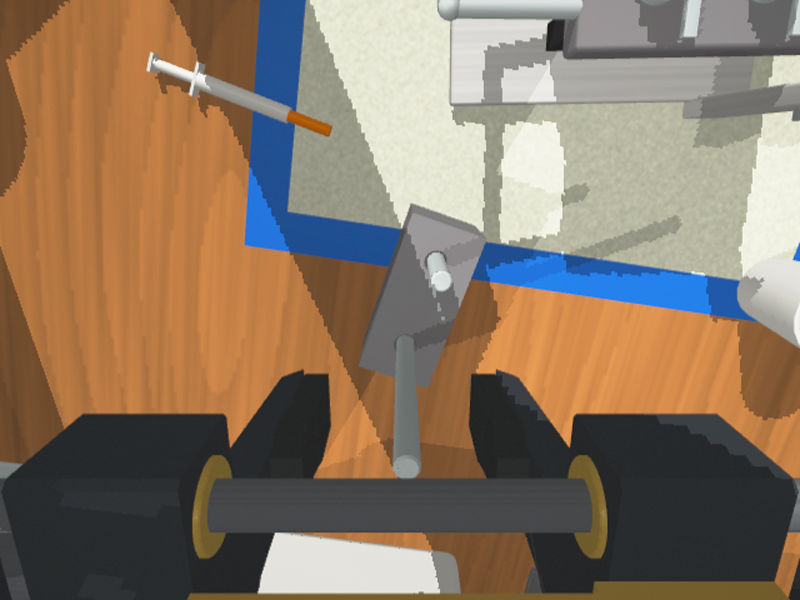

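View pics/t9.png

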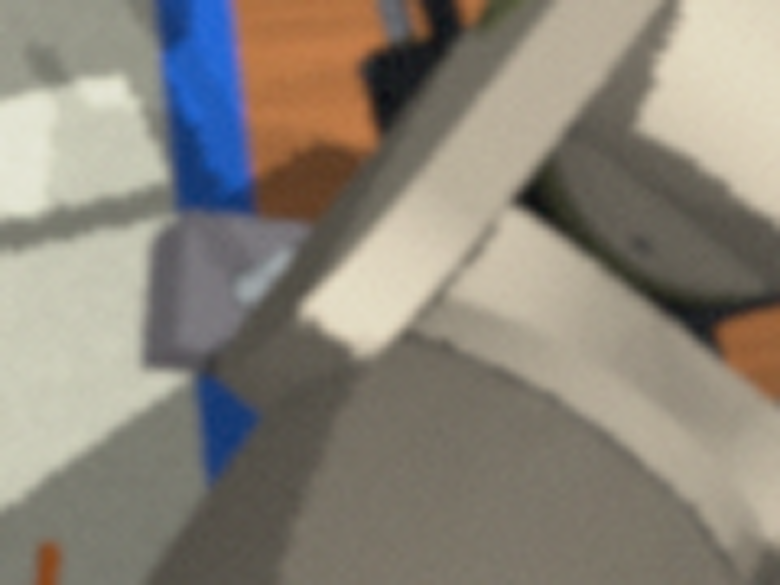

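```bash
python3 - <<'E'
from h import *
o,f=pickle.load(open("w9.pkl","rb"))
P,R=pose(o);T=np.eye(4);T[:3,:3]=R;T[:3,3]=P;T=T@np.array(f["tool_from_camera"])
a=plane(f,407/1.25,465/1.25,200,T);print(a,plane(f,404/1.25,343/1.25,60,T))
need(o,[a[0],a[1],161],[0,0,-1],[np.cos(.151),np.sin(.151),0])
E
```

```text
[ 469.08264965 -327.00141493  200.        ] [ 468.45201866 -327.5213571    60.        ]
P [ 457.7 -278.   238.2] R [[-0.005, 0.989, 0.15], [0.003, 0.15, -0.989], [-1.0, -0.005, -0.004]]
rotvec(tool) [-0.0006 -0.004   0.0048] shift cur [7.7  0.43 5.05] shift tgt [7.72 0.39 5.02]
```

Call:
{"name": "arm_command", "arguments": {"steps": [{"dx": 0, "dy": 0.2, "dz": 2.5, "ax": 0, "ay": -0.004, "az": 0.0048, "hand": 0}, {"dx": 0, "dy": 0.2, "dz": 2.5, "ax": 0, "ay": 0, "az": 0, "hand": 0}, {"dx": 0, "dy": 0, "dz": 0, "ax": 0, "ay": 0, "az": 0, "hand": 0}, {"dx": 2, "dy": 0, "dz": 0, "ax": 0, "ay": 0, "az": 0, "hand": 0}, {"dx": 2, "dy": 0, "dz": 0, "ax": 0, "ay": 0, "az": 0, "hand": 0}, {"dx": 2, "dy": 0, "dz": 0, "ax": 0, "ay": 0, "az": 0, "hand": 0}, {"dx": 1.7, "dy": 0, "dz": 0, "ax": 0, "ay": 0, "az": 0, "hand": 0}, {"dx": 0, "dy": 0, "dz": 0, "ax": 0, "ay": 0, "az": 0, "hand": 0}], "grip_force": 40}}

```text
time: 14.9
tool_pos: [469.3, -325.5, 161.4]
tcp_rot: [-2.82, 1.57, 2.044]
contact_force: [0.1, 0.4, 0.6]
opening: 43.9
```

```bash
python3 look.py wrist w10 0 0 640 480 1.25;python3 look.py side s10 300 60 420 240 4
```

```text
[-0.814  0.483  1.363  0.     1.297 -0.966] 14.9 43.883566387828736 [0.1 0.4 0.6] [ 469.3 -325.5  161.4] [-2.82   1.57   2.044]
[-0.814  0.482  1.361  0.     1.297 -0.966] 14.95 44.239335070450295 [-0.8  0.1  0.3] [ 469.6 -326.   162.3] [ 0.699  1.569 -0.72 ]
```

View pics/w10.png

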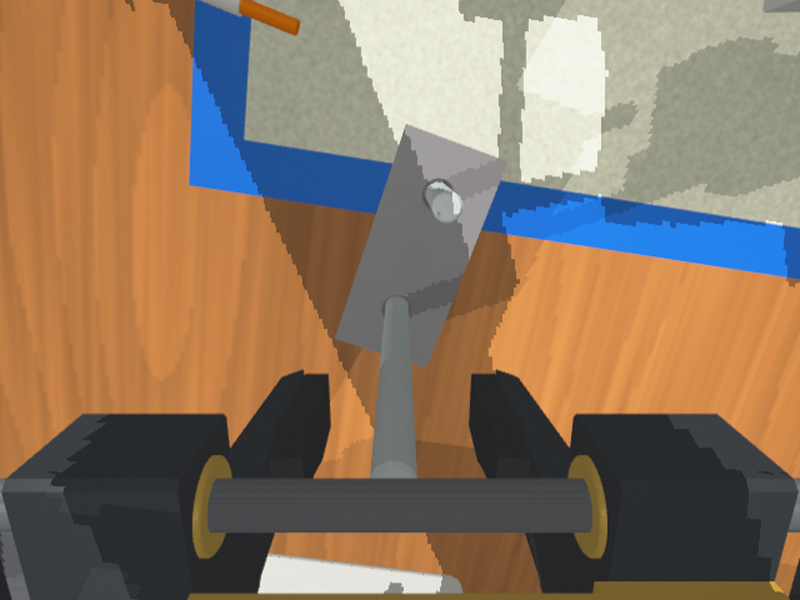

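View pics/s10.png

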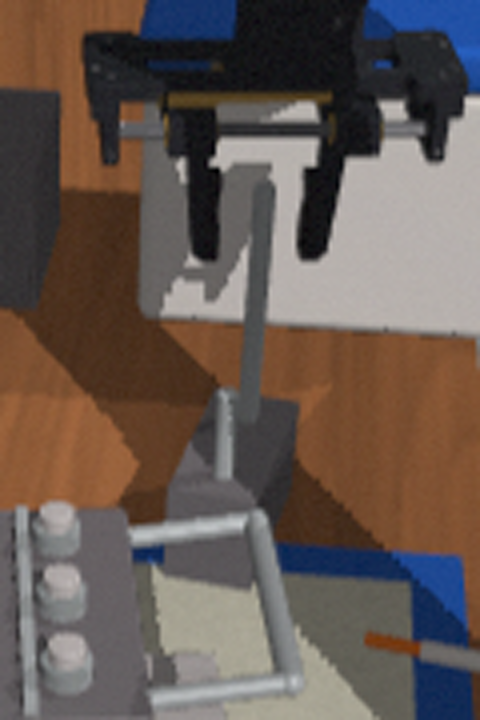

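The pin stands between the fingers (wrist about (395,400), side about (262,200)), its top about 20 mm above the pads' middle. I'll close and lift.

Call:
{"name": "arm_command", "arguments": {"steps": [{"dx": 0, "dy": 0, "dz": 0.1, "ax": 0, "ay": 0, "az": 0, "hand": 1}, {"dx": 0, "dy": 0, "dz": 0, "ax": 0, "ay": 0, "az": 0, "hand": 1}, {"dx": 0, "dy": 0, "dz": 0, "ax": 0, "ay": 0, "az": 0, "hand": 1}, {"dx": 0, "dy": 0, "dz": 0, "ax": 0, "ay": 0, "az": 0, "hand": 1}, {"dx": 0, "dy": 0, "dz": 0, "ax": 0, "ay": 0, "az": 0, "hand": 1}, {"dx": 0, "dy": 0, "dz": 0, "ax": 0, "ay": 0, "az": 0, "hand": 1}, {"dx": -0.5, "dy": 0, "dz": 0, "ax": 0, "ay": 0, "az": 0, "hand": 1}, {"dx": -0.5, "dy": 0, "dz": 0, "ax": 0, "ay": 0, "az": 0, "hand": 1}], "grip_force": 40}}

```text
time: 16.0
tool_pos: [469.7, -328.1, 172.2]
tcp_rot: [0.654, 1.569, -0.766]
contact_force: [-0.3, -0.6, -0.8]
opening: 10.6
```

Call:
{"name": "arm_command", "arguments": {"steps": [{"dx": -1.0, "dy": 0, "dz": 0, "ax": 0, "ay": 0, "az": 0, "hand": 1}, {"dx": -1.5, "dy": 0, "dz": 0, "ax": 0, "ay": 0, "az": 0, "hand": 1}, {"dx": -1.5, "dy": 0, "dz": 0, "ax": 0, "ay": 0, "az": 0, "hand": 1}, {"dx": -1.5, "dy": 0, "dz": 0, "ax": 0, "ay": 0, "az": 0, "hand": 1}, {"dx": -1.5, "dy": 0, "dz": 0, "ax": 0, "ay": 0, "az": 0, "hand": 1}, {"dx": -1.5, "dy": 0, "dz": 0, "ax": 0, "ay": 0, "az": 0, "hand": 1}, {"dx": -1.5, "dy": 0, "dz": 0, "ax": 0, "ay": 0, "az": 0, "hand": 1}, {"dx": -1.5, "dy": 0, "dz": 0, "ax": 0, "ay": 0, "az": 0, "hand": 1}, {"dx": -1.0, "dy": 0, "dz": 0, "ax": 0, "ay": 0, "az": 0, "hand": 1}, {"dx": 0, "dy": 0, "dz": 0, "ax": 0, "ay": 0, "az": 0, "hand": 1}], "grip_force": 40}}

```text
time: 17.25
tool_pos: [469.7, -328.1, 297.7]
tcp_rot: [0.617, 1.568, -0.802]
contact_force: [0.3, -0.4, -2.0]
opening: 10.7
```

```bash
python3 look.py side s11 260 0 440 240 2.5; python3 look.py wrist w11 0 0 640 480 1; python3 - <<'E'
from h import *
o,f=pickle.load(open("s11.pkl","rb"))
need(o,[518.3,50.6,295],[0,0,-1],[np.cos(.151),np.sin(.151),0])
E
```

```text
[-0.816  0.388  1.117  0.     1.634 -0.967] 17.25 10.651113211467804 [ 0.3 -0.4 -2. ] [ 469.7 -328.1  297.7] [ 0.617  1.568 -0.802]
[-0.816  0.388  1.118  0.     1.634 -0.967] 17.3 10.903349160394889 [-1.   0.  -1.4] [ 469.5 -327.9  297. ] [ 0.632  1.569 -0.788]
P [ 469.7 -328.1  297.7] R [[0.002, 0.989, 0.15], [-0.002, 0.15, -0.989], [-1.0, 0.002, 0.003]]
rotvec(tool) [-0.      0.0025 -0.0018] shift cur [  0.2   10.5  -36.71] shift tgt [  0.27  10.5  -36.7 ]
```

View pics/s11.png

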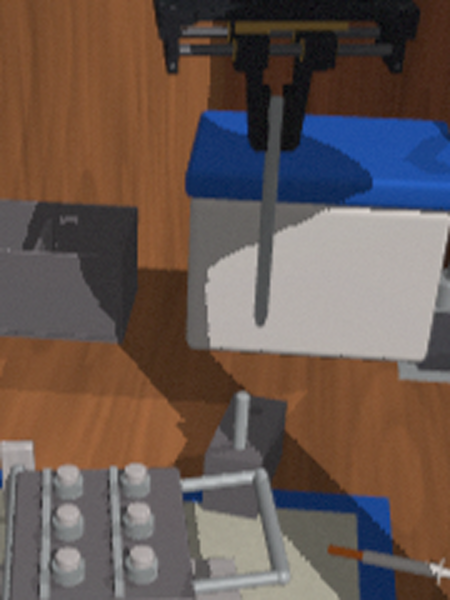

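View pics/w11.png

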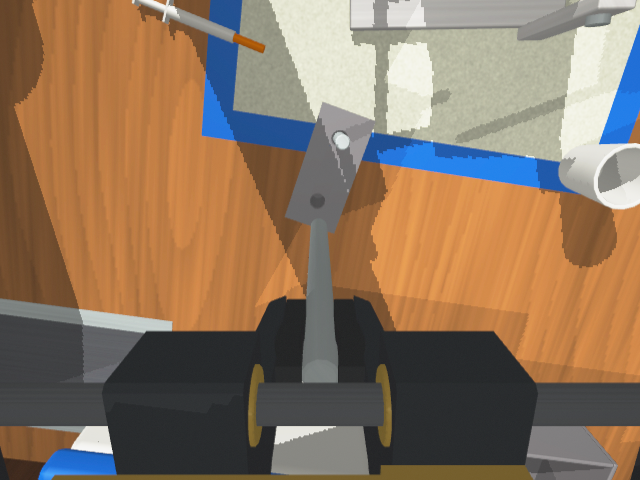

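The pin is held upright with its foot free (side (260,322)) and the hole in the block is empty. I'll move it above the eye.

Call:
{"name": "arm_command", "arguments": {"steps": [{"dx": 0, "dy": 0.3, "dz": -1.2, "ax": 0, "ay": 0.0025, "az": -0.0018, "hand": 1}, {"dx": 0, "dy": 0.75, "dz": -2.6, "ax": 0, "ay": 0, "az": 0, "hand": 1}, {"dx": 0, "dy": 0.75, "dz": -2.6, "ax": 0, "ay": 0, "az": 0, "hand": 1}, {"dx": 0, "dy": 0.75, "dz": -2.6, "ax": 0, "ay": 0, "az": 0, "hand": 1}, {"dx": 0, "dy": 0.75, "dz": -2.6, "ax": 0, "ay": 0, "az": 0, "hand": 1}, {"dx": 0, "dy": 0.75, "dz": -2.6, "ax": 0, "ay": 0, "az": 0, "hand": 1}, {"dx": 0, "dy": 0.75, "dz": -2.6, "ax": 0, "ay": 0, "az": 0, "hand": 1}, {"dx": 0, "dy": 0.75, "dz": -2.6, "ax": 0, "ay": 0, "az": 0, "hand": 1}, {"dx": 0, "dy": 0.75, "dz": -2.6, "ax": 0, "ay": 0, "az": 0, "hand": 1}, {"dx": 0, "dy": 0.75, "dz": -2.6, "ax": 0, "ay": 0, "az": 0, "hand": 1}, {"dx": 0, "dy": 0.75, "dz": -2.6, "ax": 0, "ay": 0, "az": 0, "hand": 1}, {"dx": 0, "dy": 0.75, "dz": -2.6, "ax": 0, "ay": 0, "az": 0, "hand": 1}, {"dx": 0, "dy": 0.75, "dz": -2.6, "ax": 0, "ay": 0, "az": 0, "hand": 1}, {"dx": 0, "dy": 0.75, "dz": -2.6, "ax": 0, "ay": 0, "az": 0, "hand": 1}, {"dx": 0, "dy": 0.75, "dz": -2.6, "ax": 0, "ay": 0, "az": 0, "hand": 1}, {"dx": 0, "dy": 0.25, "dz": -1.0, "ax": 0, "ay": 0, "az": 0, "hand": 1}, {"dx": 0, "dy": 0, "dz": 0, "ax": 0, "ay": 0, "az": 0, "hand": 1}, {"dx": 0, "dy": 0, "dz": 0, "ax": 0, "ay": 0, "az": 0, "hand": 1}], "grip_force": 40}}

```text
time: 19.6
tool_pos: [520.6, 69.6, 297.2]
tcp_rot: [-2.276, 1.57, 2.587]
contact_force: [-0.7, -0.3, -1.8]
opening: 10.7
```

```bash
python3 look.py side s12 240 100 400 300 3; python3 look.py wrist w12 0 0 640 480 1.25;python3 look.py top t12 240 180 360 270 6.5; python3 - <<'E'
from h import *
o,f=pickle.load(open("s12.pkl","rb"))
need(o,[518.3,50.6,295],[0,0,-1],[np.cos(.151),np.sin(.151),0])
E
```

```text
[-9.300e-02  3.010e-01  1.249e+00  1.000e-03  1.593e+00 -2.430e-01] 19.6 10.674111573404613 [-0.7 -0.3 -1.8] [520.6  69.6 297.2] [-2.276  1.57   2.587]
[-9.300e-02  3.010e-01  1.249e+00  1.000e-03  1.593e+00 -2.430e-01] 19.65 10.534960349612028 [-0.6  0.  -1.9] [520.7  69.5 297.2] [-2.35   1.57   2.512]
[-9.300e-02  3.010e-01  1.249e+00  1.000e-03  1.593e+00 -2.430e-01] 19.7 10.950094764227476 [ 1.   0.7 -0.2] [520.7  69.5 297.3] [-2.411  1.57   2.452]
P [520.6  69.6 297.2] R [[-0.001, 0.989, 0.15], [0.001, 0.15, -0.989], [-1.0, -0.001, -0.001]]
rotvec(tool) [-0.0007 -0.0008  0.0009] shift cur [ 0.22 -0.52  1.85] shift tgt [ 0.22 -0.52  1.85]
```

View pics/s12.png

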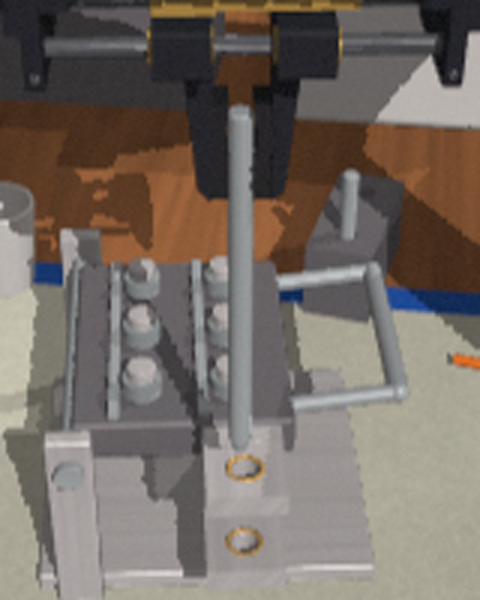

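View pics/w12.png

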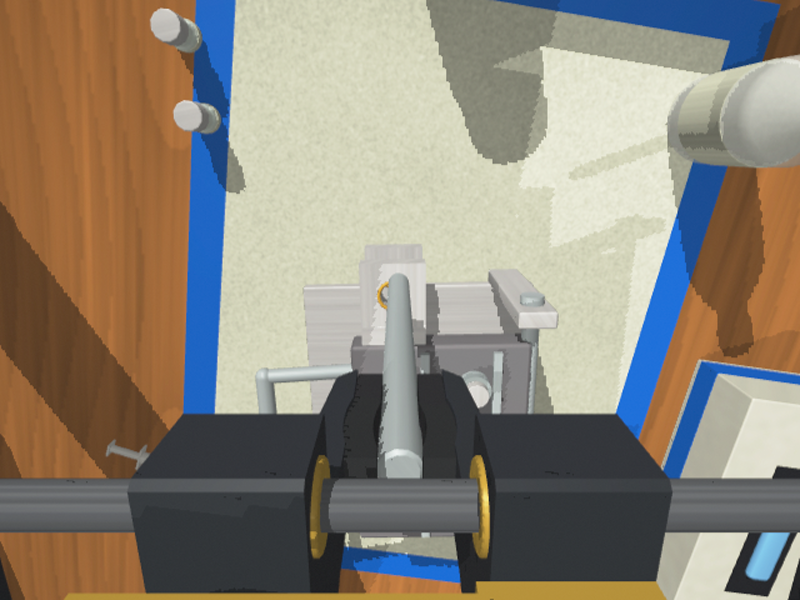

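View pics/t12.png

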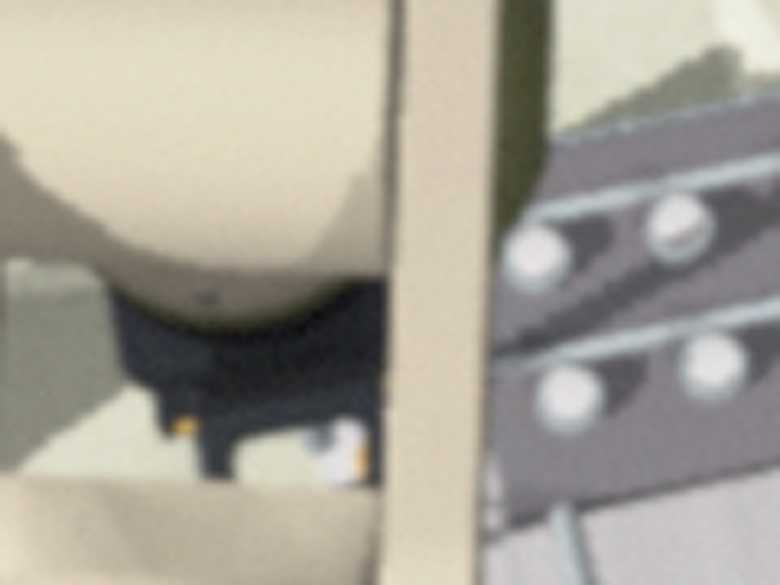

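```bash
python3 - <<'E'
from h import *
np.set_printoptions(precision=1,suppress=True)
o,f=pickle.load(open("w12.pkl","rb")); o2,g=pickle.load(open("s12.pkl","rb"))
P,R=pose(o);T=np.eye(4);T[:3,:3]=R;T[:3,3]=P;T=T@np.array(f["tool_from_camera"])
foot=tri(ray(g,240+241/3,100+446/3),ray(f,397.5/1.25,275/1.25,T));print("foot",foot)
top=tri(ray(g,240+240/3,100+110/3),ray(f,404/1.25,458/1.25,T));print("top",top)
le=plane(g,240+244.5/3,100+541/3,56);ue=plane(g,240+244.5/3,100+467/3,112);print("eyes side",le,ue)
print("eyes predicted in wrist",np.array(proj(f,ue,T))*1.25,"pin at tcp z141:",np.array(proj(f,[P[0],P[1],144],T))*1.25)
print("side proj of tcp axis z=146,335",[((np.array(proj(g,[P[0],P[1],z]))-[240,100])*3) for z in (146,335)])
E
```

```text
foot (array([519.3,  72. , 145.9]), [np.float64(0.6726840033802892), np.float64(0.6726840033801784)])
top (array([521.2,  74.4, 336.5]), [np.float64(0.8609504032338479), np.float64(0.8609504032338683)])
eyes side [518.4  50.9  56. ] [518.9  50.6 112. ]
eyes predicted in wrist [391.3 293.3] pin at tcp z141: [398.  278.5]
side proj of tcp axis z=146,335 [array([237.6, 442.4]), array([240.4, 107.5])]
```

Call:
{"name": "arm_command", "arguments": {"steps": [{"dx": 0, "dy": -0.18, "dz": 1.0, "ax": 0, "ay": 0, "az": 0, "hand": 1}, {"dx": 0, "dy": -0.18, "dz": 1.0, "ax": 0, "ay": 0, "az": 0, "hand": 1}, {"dx": 1.2, "dy": 0, "dz": 0, "ax": 0, "ay": 0, "az": 0, "hand": 1}, {"dx": 1.2, "dy": 0, "dz": 0, "ax": 0, "ay": 0, "az": 0, "hand": 1}, {"dx": 0, "dy": 0, "dz": 0, "ax": 0, "ay": 0, "az": 0, "hand": 1}, {"dx": 0, "dy": 0, "dz": 0, "ax": 0, "ay": 0, "az": 0, "hand": 1}], "grip_force": 40}}

```text
time: 20.5
tool_pos: [520.3, 50.1, 273.3]
tcp_rot: [-2.565, 1.57, 2.299]
contact_force: [0.1, -0.3, -0.9]
opening: 11.0
```

```bash
python3 look.py side s13 280 195 360 295 6; python3 look.py wrist w13 240 180 400 300 5
```

```text
[-1.310e-01  3.090e-01  1.305e+00  1.000e-03  1.528e+00 -2.820e-01] 20.5 11.033775284353728 [ 0.1 -0.3 -0.9] [520.3  50.1 273.3] [-2.565  1.57   2.299]
[-1.310e-01  3.090e-01  1.305e+00  1.000e-03  1.528e+00 -2.820e-01] 20.55 11.146572133575514 [ 0.  -1.  -0.5] [520.3  50.1 273.5] [-3.003  1.57   1.861]
```

View pics/s13.png

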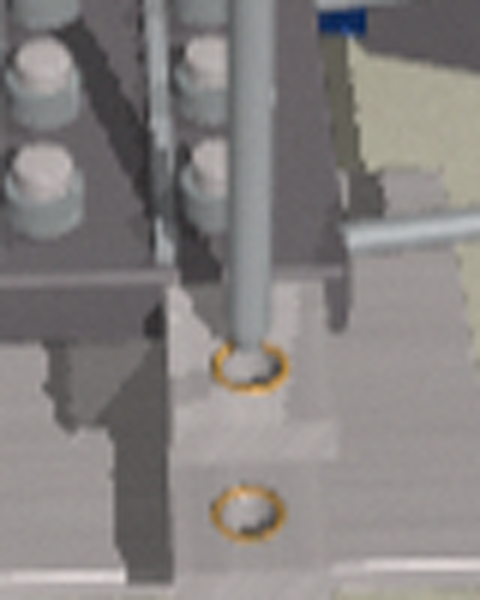

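View pics/w13.png

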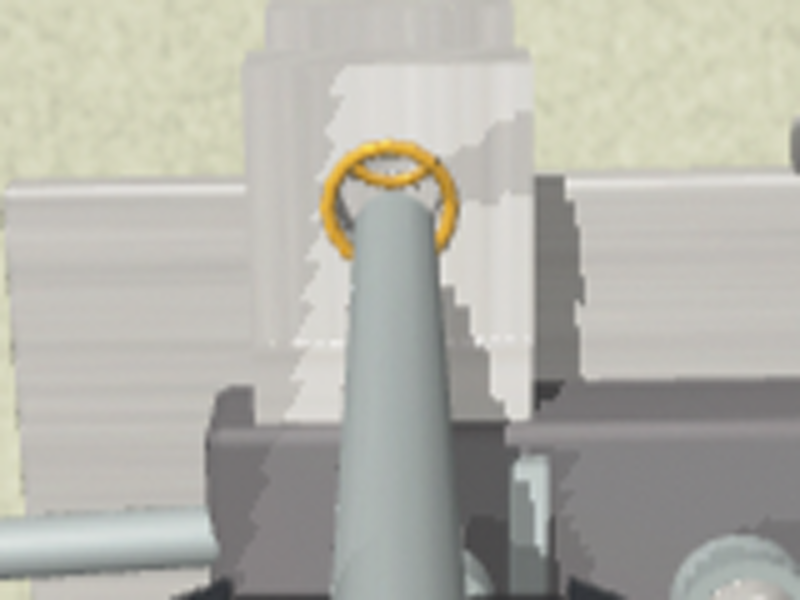

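```bash
python3 - <<'E'
from h import *
np.set_printoptions(precision=1,suppress=True)
o,f=pickle.load(open("w13.pkl","rb")); o2,g=pickle.load(open("s13.pkl","rb"))
P,R=pose(o);T=np.eye(4);T[:3,:3]=R;T[:3,3]=P;T=T@np.array(f["tool_from_camera"])
print("P",P)
W=lambda x,y:(240+x/5,180+y/5)
print("ring wrist: top,L,R",[plane(f,*W(*p),112,T) for p in [(390,141),(321,207),(459,207)]])
print("foot far edge",plane(f,*W(395,192),122,T), "taper far edge", plane(f,*W(395,205),131,T))
import itertools
S=lambda x,y:(280+x/6,195+y/6)
print("side ring", plane(g,*S(250.5,368),112),"lower",plane(g,*S(249,513),56))
print("side pin at z=131", [plane(g,*S(251,y),122) for y in (345,352)])
for y in (46,48,50,52,54): print(y,(np.array(proj(f,[520,y,122],T))-[240,180])*5,(np.array(proj(g,[520,y,122]))-[280,195])*6)
E
```

```text
P [520.3  50.1 273.5]
ring wrist: top,L,R [array([518.7,  59.3, 112. ]), array([509.8,  47.5, 112. ]), array([530.7,  50.7, 112. ])]
foot far edge [520.3  53.9 122. ] taper far edge [520.3  54.2 131. ]
side ring [518.4  52.1 112. ] lower [518.3  51.3  56. ]
side pin at z=131 [array([518.1,  54. , 122. ]), array([517.8,  56.7, 122. ])]
46 [385.  242.8] [247.3 324.5]
48 [387.1 230. ] [246.4 329.4]
50 [389.1 217.1] [245.6 334.4]
52 [391.1 204.2] [244.8 339.4]
54 [393.1 191.3] [243.9 344.4]
```

Both views put the foot within about 1 mm of the ring centre: side ring (250,368) against pin u=250, wrist ring (390,207) against pin u=395. I'll insert slowly.

Call:
{"name": "arm_command", "arguments": {"steps": [{"dx": 0.5, "dy": -0.04, "dz": 0.02, "ax": 0, "ay": 0, "az": 0, "hand": 1}, {"dx": 0.5, "dy": 0, "dz": 0, "ax": 0, "ay": 0, "az": 0, "hand": 1}, {"dx": 0.5, "dy": 0, "dz": 0, "ax": 0, "ay": 0, "az": 0, "hand": 1}, {"dx": 0.5, "dy": 0, "dz": 0, "ax": 0, "ay": 0, "az": 0, "hand": 1}, {"dx": 0.5, "dy": 0, "dz": 0, "ax": 0, "ay": 0, "az": 0, "hand": 1}, {"dx": 0.5, "dy": 0, "dz": 0, "ax": 0, "ay": 0, "az": 0, "hand": 1}, {"dx": 0.5, "dy": 0, "dz": 0, "ax": 0, "ay": 0, "az": 0, "hand": 1}, {"dx": 0.5, "dy": 0, "dz": 0, "ax": 0, "ay": 0, "az": 0, "hand": 1}, {"dx": 0, "dy": 0, "dz": 0, "ax": 0, "ay": 0, "az": 0, "hand": 1}], "grip_force": 40}}

```text
time: 21.72
tool_pos: [519.6, 49.8, 232.9]
tcp_rot: [-2.265, 1.569, 2.599]
contact_force: [0.5, -0.7, -2.4]
opening: 10.8
```

```bash
python3 look.py side s14 280 195 360 295 6; python3 look.py wrist w14 240 180 400 300 5
```

```text
[-1.320e-01  3.370e-01  1.383e+00  1.000e-03  1.423e+00 -2.830e-01] 21.725 10.785600072955184 [ 0.5 -0.7 -2.4] [519.6  49.8 232.9] [-2.265  1.569  2.599]
[-1.320e-01  3.360e-01  1.383e+00  1.000e-03  1.423e+00 -2.830e-01] 21.775 11.058753771148469 [-0.4 -0.5 -2.3] [519.8  49.7 233.2] [-2.461  1.569  2.402]
```

View pics/s14.png

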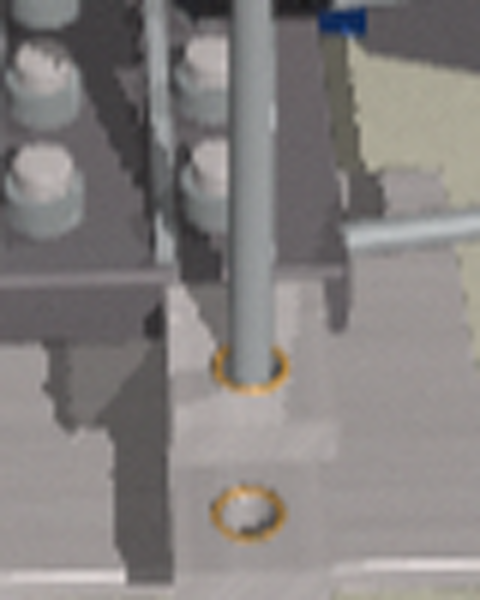

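View pics/w14.png

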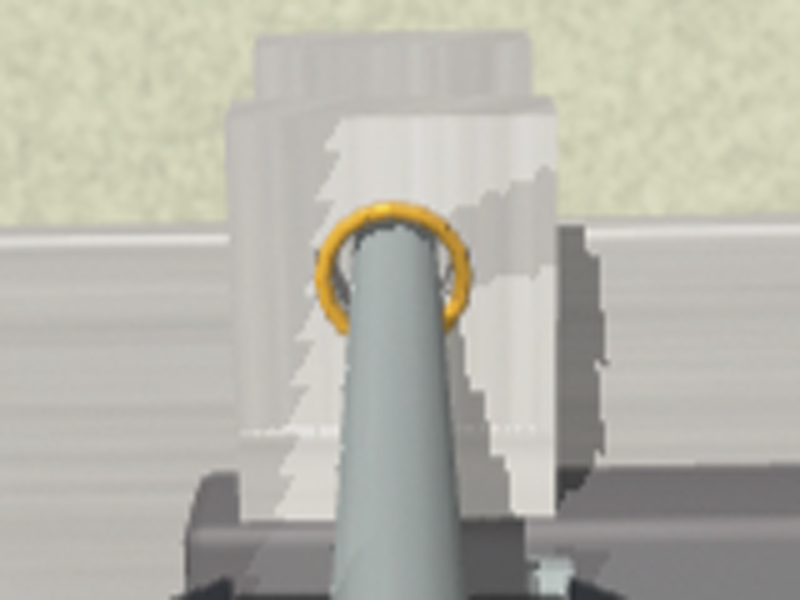

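Call:
{"name": "arm_command", "arguments": {"steps": [{"dx": 0.5, "dy": -0.03, "dz": 0, "ax": 0, "ay": 0, "az": 0, "hand": 1}, {"dx": 0.5, "dy": 0, "dz": 0, "ax": 0, "ay": 0, "az": 0, "hand": 1}, {"dx": 0.5, "dy": 0, "dz": 0, "ax": 0, "ay": 0, "az": 0, "hand": 1}, {"dx": 0.5, "dy": 0, "dz": 0, "ax": 0, "ay": 0, "az": 0, "hand": 1}, {"dx": 0.4, "dy": 0, "dz": 0, "ax": 0, "ay": 0, "az": 0, "hand": 1}, {"dx": 0.4, "dy": 0, "dz": 0, "ax": 0, "ay": 0, "az": 0, "hand": 1}, {"dx": 0.2, "dy": 0, "dz": 0, "ax": 0, "ay": 0, "az": 0, "hand": 1}, {"dx": 0, "dy": 0, "dz": 0, "ax": 0, "ay": 0, "az": 0, "hand": 1}], "grip_force": 40}}

```text
time: 22.82
tool_pos: [519.4, 49.7, 203.2]
tcp_rot: [-2.455, 1.569, 2.408]
contact_force: [1.0, 1.0, -0.9]
opening: 11.1
```

```bash
python3 look.py side s15 280 195 360 295 6
```

```text
[-1.320e-01  3.620e-01  1.436e+00  1.000e-03  1.345e+00 -2.830e-01] 22.825 11.086564923265476 [ 1.   1.  -0.9] [519.4  49.7 203.2] [-2.455  1.569  2.408]
```

View pics/s15.png

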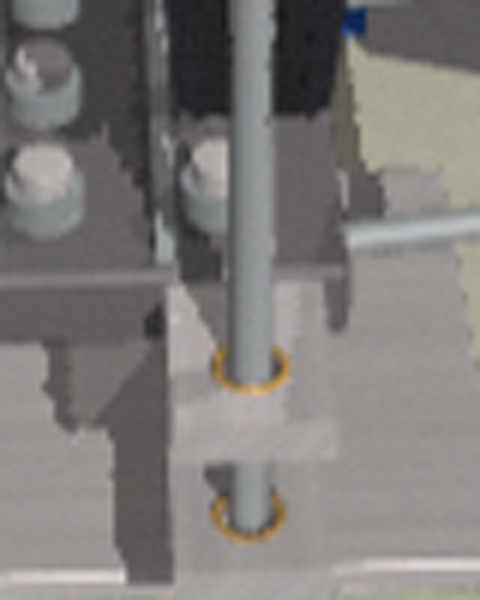

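The pin is through the upper eye and entering the lower eye, centred at u≈250, with no contact force. I'll continue another 30 mm.

Call:
{"name": "arm_command", "arguments": {"steps": [{"dx": 0.4, "dy": 0, "dz": 0, "ax": 0, "ay": 0, "az": 0, "hand": 1}, {"dx": 0.4, "dy": 0, "dz": 0, "ax": 0, "ay": 0, "az": 0, "hand": 1}, {"dx": 0.4, "dy": 0, "dz": 0, "ax": 0, "ay": 0, "az": 0, "hand": 1}, {"dx": 0.4, "dy": 0, "dz": 0, "ax": 0, "ay": 0, "az": 0, "hand": 1}, {"dx": 0.4, "dy": 0, "dz": 0, "ax": 0, "ay": 0, "az": 0, "hand": 1}, {"dx": 0.4, "dy": 0, "dz": 0, "ax": 0, "ay": 0, "az": 0, "hand": 1}, {"dx": 0.4, "dy": 0, "dz": 0, "ax": 0, "ay": 0, "az": 0, "hand": 1}, {"dx": 0.2, "dy": 0, "dz": 0, "ax": 0, "ay": 0, "az": 0, "hand": 1}, {"dx": 0, "dy": 0, "dz": 0, "ax": 0, "ay": 0, "az": 0, "hand": 1}, {"dx": 0, "dy": 0, "dz": 0, "ax": 0, "ay": 0, "az": 0, "hand": 1}], "grip_force": 40}}

```text
time: 24.12
tool_pos: [519.5, 49.7, 173.4]
tcp_rot: [-2.667, 1.57, 2.196]
contact_force: [-0.6, 0.3, -0.9]
opening: 10.9
```

```bash
python3 look.py side s16 240 135 380 305 3.5;python3 look.py wrist w16 0 0 640 480 1.25; python3 - <<'E'
from h import *
o,g=pickle.load(open("s16.pkl","rb"))
print([(np.array(proj(g,[519.5,50,z]))-[240,135])*3.5 for z in (208,213,218)])
E
```

```text
[-1.320e-01  3.910e-01  1.484e+00  1.000e-03  1.268e+00 -2.830e-01] 24.125 10.867077702387668 [-0.6  0.3 -0.9] [519.5  49.7 173.4] [-2.667  1.57   2.196]
[-1.320e-01  3.910e-01  1.484e+00  1.000e-03  1.268e+00 -2.830e-01] 24.175 10.897295143963559 [-0.7  0.3 -1.8] [519.5  49.7 173.4] [-2.728  1.57   2.135]
[array([286.22930974, 253.31147763]), array([286.34719283, 243.72496297]), array([286.46619387, 234.04753355])]
```

View pics/s16.png

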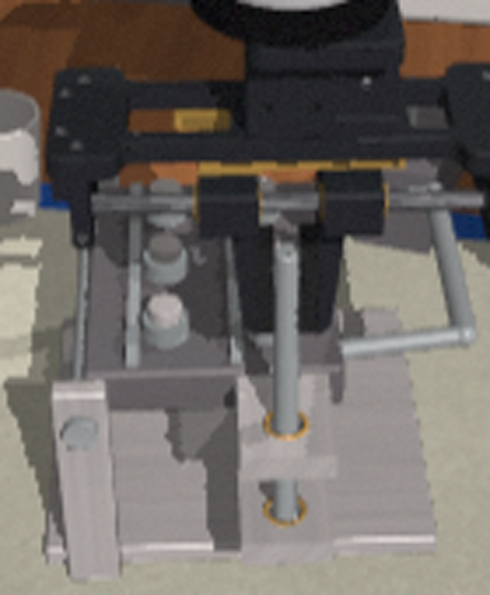

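View pics/w16.png

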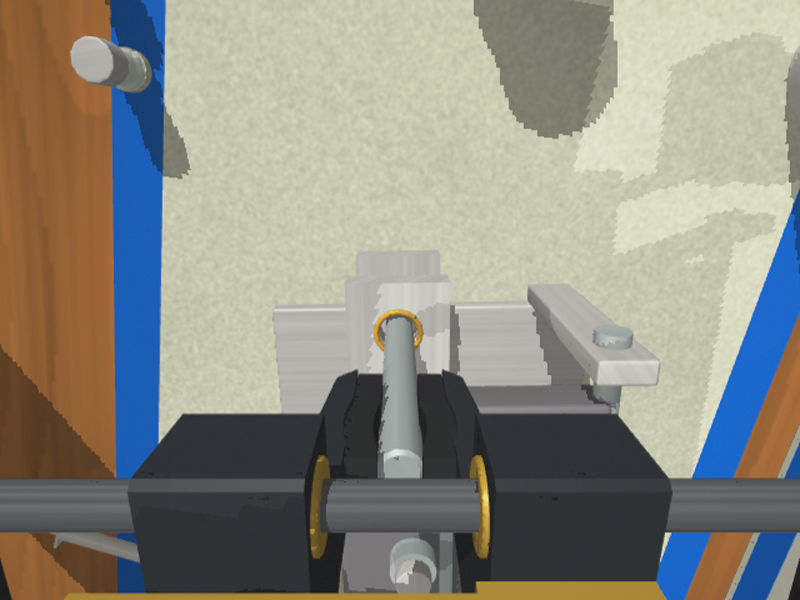

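The pin runs through both rings (side (286,424) and (284,511)). Its top, at (288,247), puts the foot at z≈21–22 mm. The cradle is level and there is no side force, so I'm handing in.

```bash
python3 -c "
from workcell import robot
print(robot.hand_in())"
```

```text
the job is handed in; nothing more can be done
None
```

The job is done and handed in at about 24 s of the 69 s allowed; hand-in gives no verdict.

**Mixing:** I lifted the handle bar until the cradle measured 0.79 rad in the side camera, from both the handle end and the eye. I held it there for over a second. I then lowered it onto its stop, where the vertical force jumped to about +24 N. The first lowering stopped about 0.02–0.03 rad short, so I pushed it down further. After release the cradle stayed level.

**Pin:** I lifted the long pin out of its block, moved it above the cradle's eye and threaded it through both eyes. My first move overshot the eye by about 19 mm in the air, and I corrected it before inserting. I felt no contact forces on the way in.

**Last checks:**
- **Hold:** The pin is gripped at 40 N and looks upright. It is centred in both rings in the side view; the front-to-back gap inside the rings could not be measured directly.
- **Foot height:** The foot is at about 21–22 mm above the counter. This comes from the pin's top in the side view and from the gripper height, since the foot itself was not visible.
- **Cradle and side force:** The eye and handle are at their level positions, and the side force is under 1 N.
- **Other things:** Those still in view in my pictures looked undisturbed, but I took no final picture of the whole counter.

Two small disagreements turned up. The cameras and the arm differed by about 1–2 mm, which is within the calibration. The finger opening also read 9–11 mm on 12 mm rods.

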